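# Lay the pinwheel layer of kiln bricks and bolt the tray

## Robot

A 6-joint arm with a two-finger parallel gripper is mounted at the origin on the work surface. World frame = base frame: x ahead of the robot, y to its left, z up, the work surface at z = 0. Lengths are in mm, angles in rad, forces in N, time in s.
With the tool pointing down it reaches from about 300 to 775 mm from the base axis. Payload 14.6 kg.
Tool frame: the origin (TCP) lies midway between the tips of the shut fingers; the grasp point (between the pads) lies 19 mm behind it (manip.tcp_to_grasp is the distance from the TCP to the grasp point, in mm); z points along the fingers, x is the direction in which the jaws open and shut, and the axes are right-handed (so a half turn about z gives the same grasp; the last joint's range is limited). The gripper opens to 94 mm and grips with 3 to 60 N. Pads are 16 mm wide; open, the fingers measure 119 mm over their backs; the gripper's body (75 mm by 177 mm) begins 78 mm behind the grasp point.
Start: joints at [1.084, 0.3, 1.521, -0, 1.321, -0.067], TCP at [224.164, 502.235, 174.846] pointing down, gripper open.
Joint ranges: [-3.03, 3.03], [-0.79, 2.21], [0.23, 2.52], [-1.04, 4.18], [0, 3.07], [-2.55, 2.55]. Speed limits (rad/s): [2.22, 2.22, 2.57, 3.14, 3.14, 3.14].

## Interface

Orientations are given as [roll, pitch, yaw] about the fixed x, y, z axes, in that order (R = Rz(yaw) Ry(pitch) Rx(roll)).
In Python, from cell import manip gives the robot as it stands.
- The arm moves only by the tool arm_command, never from a script. Its argument "steps" is a list of rows, each a list of 3 entries, a list of its own where there are three numbers: the opening, from 0 (shut) to 1 (fully open), then the shift along the tool's x, y, z in cm, then the turn about the tool's z in rad. A call has 1 to 5 rows; each row shifts and turns the commanded pose from where the row before left it, along the tool's axes as they then stand; what a row does not reach is not made up. A row lasts 1/12 s, in which the tool goes at most 41.7 mm and 7.16 degrees, less where a joint would pass 70% of its speed; a pose out of reach is approached as far as the arm can. A call with a gripper value outside its range is refused whole. The fingers move at their own pace and stop on an object; "force" is the grip in N (left out, the last holds). Time passes only in rows, so rows that do not move let the fingers close. It gives the time, the measured TCP pose, the force and the opening at its end, in the units of the state.
- manip.read_state(): the state, without advancing time (a new reading comes with each control period).
- manip.camera(name): name is "side" or "top" or "wrist"; returns (picture, depth): 400x640x3 uint8, red, green, blue; 400x640 float32, mm along the optical axis (not along the pixel's ray), 0 where there is no reading.
- manip.calibration(name): a dict with "fx", "fy", "cx", "cy" (pixels), "distortion" ([k1, k2, p1, p2, k3] as OpenCV has them; the pictures are not rectified), "R" (3x3) and "t" (3): a world point X has camera coordinates R X + t; the wrist camera has in their place "tool_from_camera" (4x4, takes a point from camera to tool coordinates, whose origin is the TCP and whose axes are the tool frame's). Camera axes: x right, y down, z forward; pixel columns grow to the right and rows downward; lengths in mm; the calibration is good to about 2 mm. A picture is of the moment at which its call begins: read the wrist's pose just before it. calibration takes no time and is no camera call.
- manip.sign_off(): hands the job in, once; it reports no verdict.
The state is a dict: "clock": time; "joints": joint angles; "qd": joint speeds; "effort": joint torques, N m; "eef_pos": TCP position; "eef_rot": TCP orientation; "wrist_force": force on the tool from outside, world axes, zero at the start; "moment": the same for the moment, N m; "finger_gap": finger opening in mm.
Only numpy, scipy, OpenCV 4.12 (cv2) and the standard library are available. Lean on these libraries where they do the work, as an engineer would, in place of code of your own. Each camera call takes 0.05 s, during which the arm holds its last target.

## Task

Finish the layer of kiln bricks on the grey tray: add the three loose full-length bricks to the one already lying there so that the four lie flat in a pinwheel around a square gap, each end butting against the side of the next, all joints closed up tight and the layer hard against the kerbs in the corner where the first brick lies. Set the bricks down gently, never letting one drop. When the layer is done, slide the bolt all the way across in front of it into its keeper; leave the short offcut brick, the jar and the mug where they are.

Things in the scene. Friction and masses are not known exactly. Their poses are not given: they have to be found in the camera images.
- tray: fixed tray: grey slab 20 mm thick, x -150 to 120, y -135 to 119 mm. Origin on the table under the centre of the 210 mm square of the finished layer; z up. Kerbs 12 mm above the slab, inner faces at x 105 (far), y 105 (left), y -121 mm (right; the layer stays 16 mm clear of it). Near side (-x): the bolt. A 90 mm square in the middle stays empty; bricks laid flat have their middle at z 45 mm
- place_left (a point): where the middle of the left brick belongs (tray x -30, y 75, z 45 mm): it lies along the tray's x, its long side against the left kerb, its far end against the side of the first brick
- place_right (a point): where the middle of the right brick belongs (tray x 30, y -75, z 45 mm): it lies along the tray's x, its far end against the far kerb, its inner long side against the end of the first brick
- place_near (a point): where the middle of the near brick belongs (tray x -75, y -30, z 45 mm): it lies along the tray's y, its left end against the side of the left brick, its inner long side against the near end of the right brick
- keeper (a point): middle of the steel keeper, 21 x 25 x 20 mm, on the slab at tray x -127, y -77, z 28 mm. The bolt's steel channel lies in line with it, tray x -137 to -117, y -6 to 118 mm; both stand 20 mm above the slab
- first_brick: the kiln brick that already lies in place in the far left corner of the tray, touching both kerbs, 150 x 60 x 50 mm, centred at tray x 75, y 30, z 45 mm, long side along the tray's y. Origin at the middle of the brick; x along its length
- brick_1: a pale plain kiln brick, 150 x 60 x 50 mm (long x wide x high), lying on its 150 x 60 face. Origin at the middle of the brick (25 mm over what it lies on); x along its length, y across its width, z up. One of three alike: any may go in any place
- brick_2: a pale plain kiln brick, 150 x 60 x 50 mm (long x wide x high), lying on its 150 x 60 face. Origin at the middle of the brick (25 mm over what it lies on); x along its length, y across its width, z up. One of three alike: any may go in any place
- brick_3: a pale plain kiln brick, 150 x 60 x 50 mm (long x wide x high), lying on its 150 x 60 face. Origin at the middle of the brick (25 mm over what it lies on); x along its length, y across its width, z up. One of three alike: any may go in any place
- offcut: a short offcut of the same brick, 95 x 60 x 50 mm, lying among the loose bricks: not to be used. Origin at its middle, x along its length
- bolt (a joint): travel of the steel bolt (a 12 mm rod in its channel on the tray's near side), m: 0 drawn back, 0.085 fully home in the keeper; it starts between 0 and 0.02. It slides along the tray's -y direction with about 2 N of friction and stays where left
- bolt_tab (a point): the top middle of the bolt's upright grip tab, 74 mm above the table; the tab is 14 mm thick along the tray's y, 24 mm wide along x, and its upper 36 mm are free to grip. At joint 0 this point is at x -131, y +98 mm in the tray's frame and moves in -y as the bolt is pushed
- jar: closed glass jar with a white cap, 60 mm across, 78 mm tall, beyond the bricks on the left; origin under its centre
- mug: terracotta mug, 72 mm across, 80 mm tall, beyond the bricks on the right; origin under its centre

How it is judged:
By the outcome, as a careful person would: the job done as asked, in the order asked, and still so for the second after the job is handed in, with the robot touching nothing.
It also fails if it takes over 72 s, if anything falls off the work surface, if the arm or the gripper's body presses on something with over 40 N, if the wrist force passes 120 N, or if a joint passes its speed limit or range.

## Working session

There is one attempt and no reset: what is moved stays moved. The work goes in short steps, Python scripts to look and compute and a tool call to move; the robot and the scene stay as the last step left them, time stands still between calls to the robot, and variables do not carry over. Pictures are saved under pics/ and viewed, and the job is handed in when it is done.

Besides the shell and the picture viewer there is one more tool, called as name(argument=value, ...) on one line, values as JSON. arm_command: Moves the arm, as the interface text tells. Its arguments: {"type":"object","properties":{"steps":{"type":"array","items":{"type":"array"}},"force":{"type":"number"}},"required":["steps"]}

```bash
ls -la; mkdir -p pics; python3 - <<'E'
from cell import manip
import cv2,numpy as np
s=manip.read_state(); print({k:np.round(v,3).tolist() for k,v in s.items()})
for n in ("top","side"):
    p,d=manip.camera(n); cv2.imwrite(f"pics/{n}0.png",p[:,:,::-1]); np.save(f"pics/{n}0.npy",d)
    print(n,{k:np.round(v,4).tolist() for k,v in manip.calibration(n).items()})
print({k:np.round(v,4).tolist() for k,v in manip.calibration("wrist").items()})
print(manip.tcp_to_grasp)
E
```

```text
total 12
drwxr-xr-x  3 agent agent 4096 Dec  6 03:30 .
drwxr-xr-x 23 root  root  4096 Dec  6 03:30 ..
drwxr-xr-x  2 agent agent 4096 Dec  6 03:30 pics
{'clock': 0.0, 'joints': [1.084, 0.3, 1.522, -0.0, 1.321, -0.067], 'qd': [-0.002, -0.002, 0.001, -0.001, 0.0, 0.0], 'effort': [-0.004, -53.18, -35.273, 0.071, 0.024, -0.0], 'eef_pos': [224.043, 501.978, 174.286], 'eef_rot': [-3.142, 0.001, 1.151], 'wrist_force': [-0.807, 0.442, -0.108], 'moment': [0.009, 0.003, -0.014], 'finger_gap': 94.201}
top {'fx': 476.0883, 'fy': 476.0883, 'cx': 319.6036, 'cy': 196.2251, 'distortion': [-0.0411, 0.0, 0.0, 0.0, 0.0], 'R': [[-0.0093, -0.9998, 0.0193], [-0.9821, 0.0055, -0.1882], [0.188, -0.0207, -0.9819]], 't': [-10.1844, 590.9351, 1385.8328]}
side {'fx': 372.9403, 'fy': 372.9403, 'cx': 318.6154, 'cy': 203.58, 'distortion': [-0.0821, 0.0, 0.0, 0.0, 0.0], 'R': [[0.9563, -0.2922, 0.0084], [-0.1485, -0.5105, -0.8469], [0.2518, 0.8087, -0.5316]], 't': [-566.923, 144.1223, 873.0614]}
{'fx': 324.6552, 'fy': 324.6552, 'cx': 315.3896, 'cy': 202.8005, 'distortion': [-0.0422, 0.0, 0.0, 0.0, 0.0], 'tool_from_camera': [[1.0, 0.0011, -0.0013, -0.3658], [-0.0008, 0.9679, 0.2515, -71.7755], [0.0015, -0.2515, 0.9679, -210.7201], [0.0, 0.0, 0.0, 1.0]]}
18.8
```

View pics/top0.png

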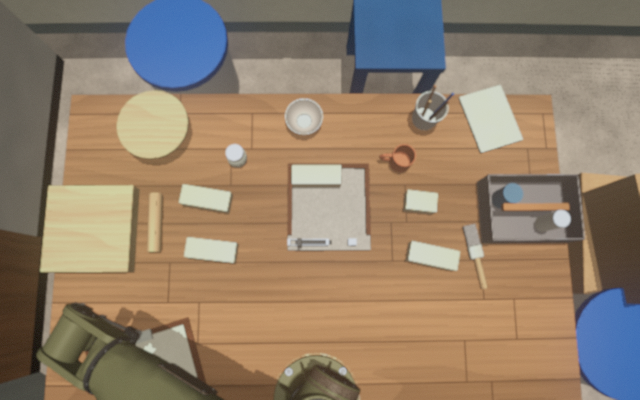

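View pics/side0.png

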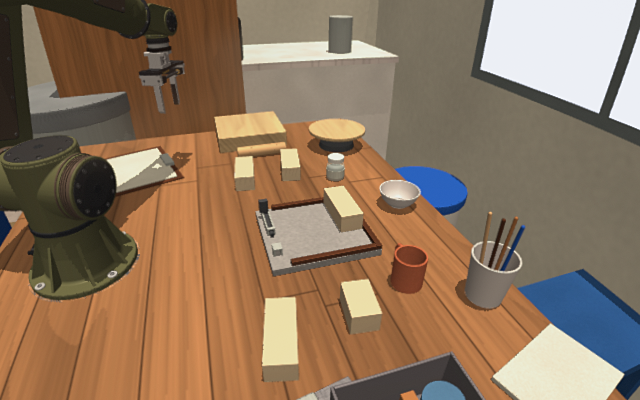

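The top view shows the loose bricks at pixels (205,198), (211,250) and (434,256), and the offcut at (422,201). The first brick is at (317,175), the tray around (329,207), and the bolt near (312,242).

```bash
cat > h.py <<'E'
from cell import manip
import cv2,numpy as np
def cam(n):
    c=manip.calibration(n); K=np.array([[c['fx'],0,c['cx']],[0,c['fy'],c['cy']],[0,0,1.]]); return c,K,np.array(c['distortion'],float)
def pose(n,s=None):
    c,K,D=cam(n)
    if n!='wrist':
        R=np.array(c['R']);t=np.array(c['t']);return R.T,-R.T@t
    T=np.array(c['tool_from_camera']); r,p,y=s['eef_rot']
    cx,sx,cy,sy,cz,sz=np.cos(r),np.sin(r),np.cos(p),np.sin(p),np.cos(y),np.sin(y)
    R=np.array([[cz,-sz,0],[sz,cz,0],[0,0,1]])@np.array([[cy,0,sy],[0,1,0],[-sy,0,cy]])@np.array([[1,0,0],[0,cx,-sx],[0,sx,cx]])
    return R@T[:3,:3],R@T[:3,3]+np.array(s['eef_pos'])
def onplane(n,uv,z,s=None):
    c,K,D=cam(n); A,o=pose(n,s)
    q=cv2.undistortPoints(np.array(uv,float).reshape(-1,1,2),K,D).reshape(-1,2)
    r=np.c_[q,np.ones(len(q))]@A.T
    return o+r*((z-o[2])/r[:,2])[:,None]
def cloud(n,d,s=None):
    c,K,D=cam(n);A,o=pose(n,s);h,w=d.shape
    uv=np.stack(np.meshgrid(np.arange(w),np.arange(h)),-1).reshape(-1,1,2).astype(float)
    q=cv2.undistortPoints(uv,K,D).reshape(-1,2)
    return ((np.c_[q,np.ones(len(q))]*d.reshape(-1,1))@A.T+o).reshape(h,w,3)
def proj(n,X,s=None):
    c,K,D=cam(n);A,o=pose(n,s)
    R=A.T;t=-R@o
    return cv2.projectPoints(np.array(X,float).reshape(-1,1,3),cv2.Rodrigues(R)[0],t,K,D)[0].reshape(-1,2)
E
python3 - <<'E'
from h import *
d=np.load('pics/top0.npy');p=cv2.imread('pics/top0.png')
P=cloud('top',d)
for nm,(u,v) in dict(A=(205,198),B=(211,250),C=(434,256),off=(422,201),first=(317,175)).items():
    z0=P[v,u,2]; m=(abs(P[...,2]-z0)<8).astype(np.uint8)
    n,l=cv2.connectedComponents(m,connectivity=4); mm=l==l[v,u]
    cs,_=cv2.findContours(mm.astype(np.uint8),0,cv2.CHAIN_APPROX_NONE)
    Q=P[mm]; r=cv2.minAreaRect(Q[:,:2].astype(np.float32))
    # moments
    c=Q[:,:2].mean(0); w,V=np.linalg.eigh(np.cov((Q[:,:2]-c).T)); a=np.arctan2(V[1,1],V[0,1])
    print(nm,mm.sum(),'z',np.median(Q[:,2]).round(1),'ctr',c.round(1),'rect',np.round(r[0],1),np.round(r[1],1),'ang',a.round(4),'size',np.sqrt(12*w).round(1))
for s in [(330,210),(345,190)]: print('slab',P[s[1],s[0]].round(1))
big=cv2.resize(p[150:270,270:390],None,fx=5,fy=5,interpolation=cv2.INTER_CUBIC)
cv2.imwrite('pics/tray_crop.png',big)
E
```

```text
A 966 z 50.1 ctr [589.4 333.7] rect [590.5 334.5] [149.5  62. ] ang 1.3972 size [ 61.2 149.8]
B 812 z 49.7 ctr [431.6 310.5] rect [431.9 313.1] [148.2  60.7] ang 1.4378 size [ 60.9 150.4]
C 975 z 49.3 ctr [ 409.7 -354.4] rect [ 409.1 -356. ] [151.4  61.2] ang 1.3761 size [ 59.6 151.1]
off 612 z 49.1 ctr [ 575.6 -325.7] rect [ 576.5 -326.4] [96.4 61.1] ang 1.4485 size [61.7 96.3]
first 877 z 69.4 ctr [655.3  -4.2] rect [655.5  -4.2] [146.   62.3] ang 1.5656 size [ 62.5 148.2]
slab [554.  -47.   21.4]
slab [616.9 -94.6  21. ]
```

View pics/tray_crop.png

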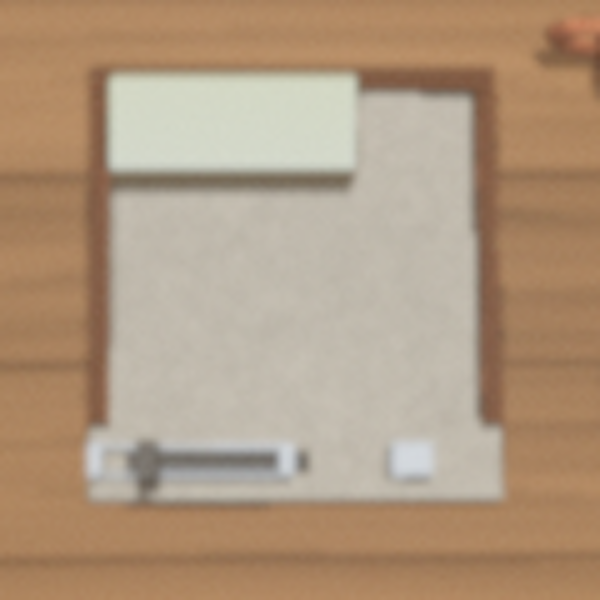

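```bash
cat > go.py <<'E'
# go.py x y z yaw [rows]: constant per-row tool shift (cm) and turn
import sys; from h import *
x,y,z,yaw=[float(a) for a in sys.argv[1:5]]
s=manip.read_state(); p=np.array(s['eef_pos']); y0=s['eef_rot'][2]
D=np.array([x,y,z])-p; dth=(yaw-y0+np.pi)%(2*np.pi)-np.pi
n=int(sys.argv[5]) if len(sys.argv)>5 else int(max(1,np.ceil(max(np.linalg.norm(D)/38,abs(dth)/0.12))))
M=np.zeros((2,2))
for k in range(n):
    a=y0+k*dth/n; M+=np.array([[np.cos(a),np.sin(a)],[np.sin(a),-np.cos(a)]])
t=np.linalg.solve(M,D[:2])/10
print('clock',round(s['clock'],2),'at',p.round(1),'rot',np.round(s['eef_rot'],4),'F',np.round(s['wrist_force'],1),'gap',round(s['finger_gap'],1))
print('rows',n,'shift cm',t.round(3),round(-D[2]/10/n,3),'turn',round(dth/n,4),'| total xy tool-now',(t*n).round(2),round(-D[2]/10,2),round(dth,4))
E
python3 go.py 570 -34 200 0
```

```text
clock 0.1 at [224.  502.  174.3] rot [-3.1415e+00  1.0000e-03  1.1510e+00] F [-0.2 -0.4  0.6] gap 93.9
rows 17 shift cm [-0.143  3.965] -0.151 turn -0.0677 | total xy tool-now [-2.44 67.4 ] -2.57 -1.151
```

```bash
python3 go.py 570 -34 200 0 20
```

```text
clock 0.1 at [224.  502.  174.3] rot [-3.1415e+00  1.0000e-03  1.1510e+00] F [-0.2 -0.4  0.6] gap 93.9
rows 20 shift cm [-0.105  3.371] -0.128 turn -0.0575 | total xy tool-now [-2.1  67.42] -2.57 -1.151
```

arm_command(steps=[[1, [-0.1, 3.4, -0.13], -0.0575], [1, [-0.1, 3.4, -0.13], -0.0575], [1, [-0.1, 3.4, -0.13], -0.0575], [1, [-0.1, 3.4, -0.13], -0.0575], [1, [-0.1, 3.4, -0.13], -0.0575]])

```text
clock: 0.52
eef_pos: [385.6, 445.7, 181.3]
eef_rot: [-3.141, 0.0, 1.441]
wrist_force: [-1.3, -0.1, 0.9]
finger_gap: 94.1
```

arm_command(steps=[[1, [-0.1, 3.4, -0.13], -0.0575], [1, [-0.1, 3.4, -0.13], -0.0575], [1, [-0.1, 3.4, -0.13], -0.0575], [1, [-0.1, 3.4, -0.13], -0.0575], [1, [-0.1, 3.4, -0.13], -0.0575]])

```text
clock: 0.93
eef_pos: [555.2, 438.0, 187.6]
eef_rot: [-3.141, 0.0, 1.728]
wrist_force: [-0.5, 0.1, 0.1]
finger_gap: 94.1
```

arm_command(steps=[[1, [-0.1, 3.4, -0.13], -0.0575], [1, [-0.1, 3.4, -0.13], -0.0575], [1, [-0.1, 3.4, -0.13], -0.0575], [1, [-0.1, 3.4, -0.13], -0.0575], [1, [-0.1, 3.4, -0.13], -0.0575]])

```text
clock: 1.35
eef_pos: [679.9, 462.4, 188.6]
eef_rot: [3.134, -0.002, 1.965]
wrist_force: [67.9, 45.1, 78.4]
finger_gap: 94.2
```

arm_command(steps=[[1, [-0.1, 3.4, -0.13], -0.0575], [1, [-0.1, 3.4, -0.13], -0.0575], [1, [-0.1, 3.4, -0.13], -0.0575], [1, [-0.1, 3.4, -0.13], -0.0575], [1, [-0.1, 3.4, -0.13], -0.0575]])

```text
clock: 1.77
eef_pos: [721.9, 468.5, 162.0]
eef_rot: [3.035, 0.011, 2.252]
wrist_force: [-0.2, -0.6, 0.2]
finger_gap: 93.9
```

arm_command(steps=[[1, [0, 0, 0], 0], [1, [0, 0, 0], 0]])

```text
clock: 1.93
eef_pos: [721.1, 468.8, 162.5]
eef_rot: [3.037, 0.01, 2.248]
wrist_force: [0.2, -0.2, 0.1]
finger_gap: 93.7
```

```bash
cat > wpic.py <<'E'
import sys,pickle; from h import *
n=sys.argv[1]; s=manip.read_state(); p,d=manip.camera('wrist')
cv2.imwrite(f'pics/{n}.png',p[:,:,::-1]); pickle.dump((s,d),open(f'pics/{n}.pkl','wb'))
print(round(s['clock'],2),np.round(s['eef_pos'],1),np.round(s['eef_rot'],4),np.round(s['wrist_force'],1),round(s['finger_gap'],1))
E
python3 wpic.py w1
```

```text
1.93 [721.1 468.8 162.5] [3.0368 0.0101 2.2484] [ 0.2 -0.2  0.1] 93.7
```

View pics/w1.png

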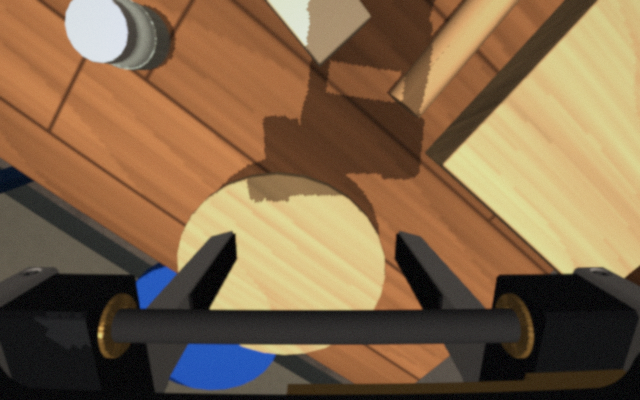

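The sign of the turn was wrong: a positive turn about the downward tool z lowers the world yaw. The tool ended up stretched out near the round board. I'll check that nothing moved, then fix the helper.

```bash
sed -i "s/'turn',round(dth\/n,4)/'turn',round(-dth\/n,4)/; s/,round(dth,4))/,round(-dth,4))/" go.py; python3 - <<'E'
from h import *
P=cloud('top',np.load('pics/top0.npy'))
for u,v in [(153,125),(235,152),(120,110)]: print(P[v,u].round(0))
s=manip.read_state(); print(np.round(s['joints'],3))
p,d=manip.camera('top'); cv2.imwrite('pics/top1.png',p[:,:,::-1])
E
python3 go.py 570 -34 200 0
```

```text
[813. 496.  75.]
[725. 241.  77.]
[891. 633.   1.]
[ 0.532  1.119  0.236  0.005  1.681 -1.716]
clock 2.03 at [721.2 468.9 163.5] rot [3.0355 0.0103 2.2485] F [-0.3 -0.6 -0.1] gap 94.3
rows 19 shift cm [-3.427  0.328] -0.192 turn 0.1183 | total xy tool-now [-65.12   6.23] -3.65 2.2485
```

View pics/top1.png

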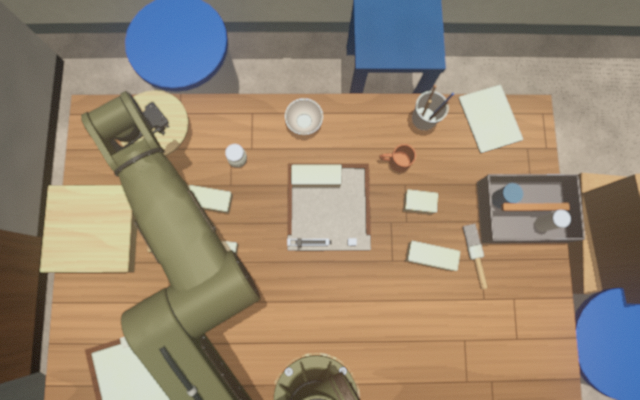

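Nothing was touched: the disc top is at z 75 and the TCP is at 162. The force spike came from the arm hitting full stretch. I'll back in slowly.

arm_command(steps=[[1, [-0.1, -0.5, 0], 0], [1, [-0.2, -1, 0], 0], [1, [-0.3, -1.5, 0], 0], [1, [-0.5, -2, 0], 0], [1, [-0.5, -2, 0], 0]])

```text
clock: 2.45
eef_pos: [676.3, 412.1, 156.2]
eef_rot: [3.035, 0.01, 2.249]
wrist_force: [1.5, 0.8, 0.1]
finger_gap: 93.8
```

```bash
python3 go.py 570 -34 200 0 20
```

```text
clock 2.45 at [676.3 412.1 156.2] rot [3.0349 0.0104 2.2491] F [1.5 0.8 0.1] gap 93.8
rows 20 shift cm [-2.822  0.444] -0.219 turn 0.1125 | total xy tool-now [-56.44   8.88] -4.38 2.2491
```

```bash
cat >> h.py <<'E'
def tilt():
    s=manip.read_state(); T=np.eye(3); A,o=pose('wrist',s)
    R=A@np.linalg.inv(np.array(manip.calibration('wrist')['tool_from_camera'])[:3,:3])
    z=R[:,2]; return s,z,np.hypot(z[0],z[1]),np.arctan2(z[1],z[0]),R
E
cat > t.py <<'E'
from h import *
s,z,a,h,R=tilt(); p=np.array(s['eef_pos'])
print('clk',round(s['clock'],2),p.round(1),'r',np.hypot(*p[:2]).round(1),'az',np.arctan2(p[1],p[0]).round(3),'tilt',a.round(4),'dir',h.round(3),'rot',np.round(s['eef_rot'],4),'j',np.round(s['joints'],3))
E
python3 t.py; python3 go.py 257 208 200 2.249; python3 go.py 257 208 200 0.68 
```

```text
clk 2.45 [676.3 412.1 156.2] r 791.9 az 0.547 tilt 0.107 dir 0.581 rot [3.0349 0.0104 2.2491] j [ 0.498  0.828  0.768  0.009  1.438 -1.753]
clock 2.45 at [676.3 412.1 156.2] rot [3.0349 0.0104 2.2491] F [1.5 0.8 0.1] gap 93.8
rows 13 shift cm [ 0.801 -3.496] -0.337 turn 0.0 | total xy tool-now [ 10.42 -45.45] -4.38 0.0001
clock 2.45 at [676.3 412.1 156.2] rot [3.0349 0.0104 2.2491] F [1.5 0.8 0.1] gap 93.8
rows 14 shift cm [-1.783 -3.239] -0.313 turn 0.1121 | total xy tool-now [-24.96 -45.34] -4.38 1.5691
```

```bash
python3 go.py 262 217 200 0.4 17
```

```text
clock 2.45 at [676.3 412.1 156.2] rot [3.0349 0.0104 2.2491] F [1.5 0.8 0.1] gap 93.8
rows 17 shift cm [-1.842 -2.516] -0.258 turn 0.1088 | total xy tool-now [-31.31 -42.77] -4.38 1.8491
```

arm_command(steps=[[1, [-1.85, -2.5, -0.5], 0.11], [1, [-1.85, -2.5, -0.5], 0.11], [1, [-1.85, -2.5, -0.5], 0.11], [1, [-1.85, -2.5, -0.5], 0.11], [1, [-1.85, -2.5, -0.5], 0.11]])

```text
clock: 2.87
eef_pos: [604.8, 273.3, 167.2]
eef_rot: [3.045, -0.047, 1.696]
wrist_force: [1.0, -0.1, -0.1]
finger_gap: 93.8
```

```bash
python3 t.py; python3 go.py 262 217 200 0.4 12
```

```text
clk 2.87 [604.8 273.3 167.2] r 663.7 az 0.424 tilt 0.1074 dir 0.579 rot [ 3.0449 -0.0473  1.6956] j [ 0.359  0.491  1.279  0.025  1.267 -1.341]
clock 2.87 at [604.8 273.3 167.2] rot [ 3.0449 -0.0473  1.6956] F [ 1.  -0.1 -0.1] gap 93.8
rows 12 shift cm [-1.834 -2.506] -0.274 turn 0.108 | total xy tool-now [-22.01 -30.08] -3.28 1.2956
```

arm_command(steps=[[1, [-1.85, -2.5, -0.5], 0.11], [1, [-1.85, -2.5, -0.5], 0.11], [1, [-1.85, -2.5, -0.5], 0.11], [1, [-1.85, -2.5, -0.5], 0.11], [1, [-1.85, -2.5, -0.5], 0.11]])

```text
clock: 3.28
eef_pos: [471.6, 193.0, 175.5]
eef_rot: [3.084, -0.091, 1.146]
wrist_force: [0.9, 0.5, -0.4]
finger_gap: 94.1
```

```bash
python3 t.py; python3 go.py 262 217 200 0.4 7
```

```text
clk 3.28 [471.6 193.  175.5] r 509.5 az 0.388 tilt 0.1075 dir 0.579 rot [ 3.0838 -0.0909  1.1458] j [ 0.299  0.139  1.719  0.032  1.179 -0.855]
clock 3.28 at [471.6 193.  175.5] rot [ 3.0838 -0.0909  1.1458] F [ 0.9  0.5 -0.4] gap 94.1
rows 7 shift cm [-1.818 -2.49 ] -0.35 turn 0.1065 | total xy tool-now [-12.72 -17.43] -2.45 0.7458
```

arm_command(steps=[[1, [-1.85, -2.5, -0.6], 0.11], [1, [-1.85, -2.5, -0.6], 0.11], [1, [-1.85, -2.5, -0.6], 0.11], [1, [-1.85, -2.5, -0.6], 0.11], [1, [-1.3, -1.8, -0.4], 0.1]])

```text
clock: 3.7
eef_pos: [324.1, 191.2, 190.5]
eef_rot: [3.139, -0.108, 0.603]
wrist_force: [0.3, 0.6, 0.0]
finger_gap: 94.1
```

arm_command(steps=[[1, [-0.8, -1.0, -0.2], 0.1], [1, [0, 0, 0], 0]])

```text
clock: 3.87
eef_pos: [312.2, 195.5, 192.0]
eef_rot: [-3.133, -0.109, 0.505]
wrist_force: [0.0, -0.2, 0.8]
finger_gap: 93.7
```

```bash
python3 t.py; python3 go.py 254 211 200 0.4 7
```

```text
clk 3.87 [312.2 195.5 192. ] r 368.4 az 0.559 tilt 0.1091 dir 0.582 rot [-3.1332 -0.109   0.5052] j [ 0.448 -0.219  2.024  0.015  1.228 -0.062]
clock 3.87 at [312.2 195.5 192. ] rot [-3.1332 -0.109   0.5052] F [ 0.  -0.2  0.8] gap 93.7
rows 7 shift cm [-0.648 -0.568] -0.114 turn 0.015 | total xy tool-now [-4.53 -3.97] -0.8 0.1052
```

arm_command(steps=[[1, [-1.1, -1.0, 0], 0], [1, [-1.1, -1.0, 0], 0], [1, [-1.1, -1.0, 0], 0], [1, [-1.1, -1.0, 0], 0], [1, [0, 0, 0], 0]])

```text
clock: 4.28
eef_pos: [255.1, 208.8, 186.7]
eef_rot: [-3.134, -0.107, 0.514]
wrist_force: [-0.1, -0.0, -0.3]
finger_gap: 93.8
```

```bash
python3 t.py
```

```text
clk 4.28 [255.1 208.8 186.7] r 329.7 az 0.686 tilt 0.1073 dir 0.583 rot [-3.1341 -0.1072  0.5136] j [ 5.740e-01 -3.170e-01  2.109e+00  1.000e-03  1.242e+00  5.900e-02]
```

```bash
cat > kin.py <<'E'
from h import *
from scipy.optimize import least_squares
S=np.array([[.3,1.521,1.321,550,174.6],[.828,.768,1.438,791.9,156.2],[.491,1.279,1.267,663.7,167.2],[.139,1.719,1.179,509.5,175.5],[-.219,2.024,1.228,368.4,192],[-.317,2.109,1.242,329.7,186.7],[1.119,.236,1.681,860.2,163.5]])
def fk(p,j):
    a,b,c=j[:,0],j[:,0]+j[:,1]+p[6],j[:,0]+j[:,1]+j[:,2]
    return p[0]+p[1]*np.sin(a)+p[2]*np.sin(b)+p[3]*np.sin(c), p[4]+p[1]*np.cos(a)+p[2]*np.cos(b)+p[3]*np.cos(c)
def f(p):
    r,z=fk(p,S); rr=np.sqrt(S[:,3]**2-37**2)
    return np.r_[r-rr,z-S[:,4], 0.01*(p[3]-p[5]),(p[0])*0.05,p[6]*50]
q=least_squares(f,[0,430,390,250,150,250,0.])
p=q.x
if __name__=='__main__':
    print(p.round(3),q.fun.round(1))
    # boundary: sum=3.142-.107
    for z in (60,100,187,300,400,500):
        out=[]
        for sm in (3.035,3.142):
            def g(j): 
                r,zz=fk(p,np.array([[j[0],j[1],sm-j[0]-j[1]]])); return r[0],zz[0]
            best=[]
            for rt in range(100,400,10):
                s=least_squares(lambda j:[g(j)[0]-rt,g(j)[1]-z],[-.3,2.1])
                ok=s.cost<1 and s.x[0]>-.79 and s.x[1]<2.52
                best.append((rt,s.x.round(2).tolist(),(sm-s.x.sum()).round(2),ok))
            b=[x for x in best if x[3]]; out.append(b[0] if b else None)
        print(z,out)
E
python3 kin.py
```

```text
[-6.48400e+00  4.26530e+02  4.52810e+02  3.11151e+02  2.22154e+02
  3.11151e+02  7.30000e-02] [ 0.   0.7  0.5  0.6 -0.4 -0.3 -1.1 -0.1  0.6 -0.2 -0.1  0.1 -0.1 -0.2
  0.  -0.3  3.7]
60 [(220, [-0.48, 2.51], np.float64(1.0), np.True_), (190, [-0.47, 2.5], np.float64(1.11), np.True_)]
100 [(180, [-0.71, 2.51], np.float64(1.23), np.True_), (150, [-0.7, 2.51], np.float64(1.34), np.True_)]
187 [(180, [-0.77, 2.34], np.float64(1.47), np.True_), (150, [-0.76, 2.33], np.float64(1.57), np.True_)]
300 [(170, [-0.78, 2.09], np.float64(1.73), np.True_), (140, [-0.77, 2.09], np.float64(1.83), np.True_)]
400 [(140, [-0.78, 1.86], np.float64(1.96), np.True_), (110, [-0.77, 1.85], np.float64(2.06), np.True_)]
500 [(100, [-0.74, 1.59], np.float64(2.18), np.True_), (100, [-0.68, 1.57], np.float64(2.25), np.True_)]
```

```bash
python3 go.py 199 175 50 -0.88 13
```

```text
clock 4.28 at [255.1 208.8 186.7] rot [-3.1341 -0.1072  0.5136] F [-0.1 -0.  -0.3] gap 93.8
rows 13 shift cm [-0.428  0.34 ] 1.052 turn 0.1072 | total xy tool-now [-5.56  4.43] 13.67 1.3936
```

arm_command(steps=[[1, [-0.45, 0.35, 1], 0.107], [1, [-0.45, 0.35, 1], 0.107], [1, [-0.45, 0.35, 1], 0.107], [1, [-0.45, 0.35, 1], 0.107], [1, [-0.45, 0.35, 1], 0.107]])

```text
clock: 4.7
eef_pos: [245.2, 188.2, 133.8]
eef_rot: [-3.08, -0.088, -0.031]
wrist_force: [-0.3, -0.1, -0.8]
finger_gap: 94.0
```

arm_command(steps=[[1, [-0.45, 0.35, 1], 0.107], [1, [-0.45, 0.35, 1], 0.107], [1, [-0.45, 0.35, 1], 0.107], [1, [-0.45, 0.35, 1], 0.107], [1, [-0.45, 0.35, 1], 0.107]])

```text
clock: 5.12
eef_pos: [224.0, 179.9, 81.2]
eef_rot: [-3.044, -0.045, -0.565]
wrist_force: [0.8, 0.4, -0.0]
finger_gap: 94.2
```

```bash
python3 t.py;python3 go.py 199 175 50 -0.88 3; python3 - <<'E'
from kin import *
for z in (30,40,50,60,70):
  for sm in (3.035,3.142):
    def g(j):
        r,zz=fk(p,np.array([[j[0],2.52,sm-j[0]-2.52]])); return r[0],zz[0]
    s=least_squares(lambda j:g(j)[1]-z,[-.5]); print(z,sm,s.x.round(2),g(s.x)[0].round(0))
E
```

```text
clk 5.12 [224.  179.9  81.2] r 287.3 az 0.676 tilt 0.1074 dir 0.579 rot [-3.0436 -0.0447 -0.5652] j [ 0.545 -0.295  2.355  0.004  0.974  1.105]
clock 5.12 at [224.  179.9  81.2] rot [-3.0436 -0.0447 -0.5652] F [ 0.8  0.4 -0. ] gap 94.2
rows 3 shift cm [-0.556  0.648] 1.038 turn 0.1049 | total xy tool-now [-1.67  1.94] 3.12 0.3148
30 3.035 [-0.34] 235.0
30 3.142 [-0.35] 201.0
40 3.035 [-0.39] 229.0
40 3.142 [-0.4] 195.0
50 3.035 [-0.44] 223.0
50 3.142 [-0.45] 188.0
60 3.035 [-0.49] 215.0
60 3.142 [-0.5] 181.0
70 3.035 [-0.55] 207.0
70 3.142 [-0.56] 172.0
```

```bash
python3 go.py 189 168 48 -0.992 4
```

```text
clock 5.12 at [224.  179.9  81.2] rot [-3.0436 -0.0447 -0.5652] F [ 0.8  0.4 -0. ] gap 94.2
rows 4 shift cm [-0.462  0.809] 0.829 turn 0.1067 | total xy tool-now [-1.85  3.23] 3.32 0.4268
```

arm_command(steps=[[1, [-0.46, 0.8, 0.8], 0.107], [1, [-0.46, 0.8, 0.8], 0.107], [1, [-0.46, 0.8, 0.8], 0.107], [1, [-0.46, 0.8, 0.8], 0.107], [1, [0, 0, 0], 0]])

```text
clock: 5.53
eef_pos: [191.0, 169.5, 44.8]
eef_rot: [-3.036, 0.0, -0.991]
wrist_force: [0.2, 0.2, 0.6]
finger_gap: 93.8
```

```bash
python3 t.py
```

```text
clk 5.53 [191.  169.5  44.8] r 255.4 az 0.726 tilt 0.105 dir 0.581 rot [-3.0364e+00  1.0000e-04 -9.9100e-01] j [ 0.582 -0.311  2.465 -0.     0.882  1.574]
```

Now inch inward (tool +y) to the joint limit, so that the clipping tilts the tool back upright.

arm_command(steps=[[1, [0, 0.8, 0], 0], [1, [0, 0.8, 0], 0], [1, [0, 0.6, 0], 0], [1, [0, 0.6, 0], 0]])

```text
clock: 5.87
eef_pos: [169.6, 155.7, 44.1]
eef_rot: [-3.035, -0.001, -0.985]
wrist_force: [-0.7, -1.1, 0.4]
finger_gap: 94.3
```

```bash
python3 t.py
```

```text
clk 5.87 [169.6 155.7  44.1] r 230.2 az 0.743 tilt 0.1062 dir 0.579 rot [-3.0352e+00 -8.0000e-04 -9.8460e-01] j [ 5.840e-01 -4.000e-01  2.519e+00 -1.000e-03  9.160e-01  1.569e+00]
```

arm_command(steps=[[1, [0, 0.6, 0], 0], [1, [0, 0.6, 0], 0], [1, [0, 0.6, 0], 0]])

```text
clock: 6.12
eef_pos: [162.7, 154.2, 49.9]
eef_rot: [-3.044, -0.002, -0.987]
wrist_force: [-0.2, -0.1, 0.5]
finger_gap: 94.1
```

```bash
python3 t.py
```

```text
clk 6.12 [162.7 154.2  49.9] r 224.1 az 0.759 tilt 0.0975 dir 0.562 rot [-3.0439e+00 -2.2000e-03 -9.8680e-01] j [ 0.599 -0.429  2.518 -0.004  0.955  1.589]
```

arm_command(steps=[[1, [0.2, 1.5, 0.3], 0], [1, [0.2, 1.5, 0.3], 0], [1, [0.2, 1.5, 0.3], 0]])

```text
clock: 6.37
eef_pos: [150.1, 146.4, 58.9]
eef_rot: [-3.068, -0.007, -0.988]
wrist_force: [-0.6, -1.0, 0.1]
finger_gap: 94.0
```

```bash
python3 t.py
```

```text
clk 6.37 [150.1 146.4  58.9] r 209.7 az 0.773 tilt 0.0738 dir 0.49 rot [-3.0681 -0.0069 -0.9875] j [ 0.611 -0.481  2.519 -0.01   1.031  1.603]
```

arm_command(steps=[[1, [0.9, 1.0, 0.8], 0], [1, [0.9, 1.0, 0.8], 0], [1, [0.9, 1.0, 0.8], 0]])

```text
clock: 6.62
eef_pos: [163.3, 127.3, 54.3]
eef_rot: [-3.089, -0.01, -0.987]
wrist_force: [-0.6, 0.4, -0.1]
finger_gap: 93.7
```

```bash
python3 t.py
```

```text
clk 6.62 [163.3 127.3  54.3] r 207.1 az 0.662 tilt 0.0537 dir 0.403 rot [-3.0887 -0.0097 -0.9869] j [ 0.491 -0.459  2.519 -0.006  1.028  1.481]
```

arm_command(steps=[[1, [1.2, 1.0, 0.8], 0], [1, [1.2, 1.0, 0.8], 0], [1, [1.0, 1.0, 0.8], 0]])

```text
clock: 6.87
eef_pos: [181.2, 97.1, 48.1]
eef_rot: [-3.109, -0.009, -0.987]
wrist_force: [0.2, 1.0, -0.1]
finger_gap: 93.8
```

```bash
python3 t.py
```

```text
clk 6.87 [181.2  97.1  48.1] r 205.6 az 0.492 tilt 0.0337 dir 0.311 rot [-3.1091 -0.0091 -0.9874] j [ 0.313 -0.427  2.519 -0.     1.016  1.3  ]
```

arm_command(steps=[[1, [-0.3, 1.45, 0.9], 0], [1, [-0.3, 1.45, 0.9], 0], [1, [-0.3, 1.45, 0.9], 0]])

```text
clock: 7.12
eef_pos: [172.2, 100.3, 44.3]
eef_rot: [-3.137, -0.007, -0.988]
wrist_force: [0.1, 0.1, -0.6]
finger_gap: 94.2
```

```bash
python3 t.py
```

```text
clk 7.12 [172.2 100.3  44.3] r 199.2 az 0.527 tilt 0.0087 dir -0.419 rot [-3.1369 -0.0073 -0.9884] j [ 0.352 -0.409  2.519 -0.007  1.025  1.344]
```

arm_command(steps=[[1, [0, -1.5, 0], 0], [1, [0, -2, 0], 0], [1, [0, -2, 0], 0], [1, [0, -1, 0], 0]])

```text
clock: 7.45
eef_pos: [227.7, 137.4, 44.7]
eef_rot: [-3.136, -0.007, -0.986]
wrist_force: [0.3, 1.0, -0.5]
finger_gap: 94.4
```

```bash
python3 t.py; python3 go.py 225 -58 45 -1.99 10
```

```text
clk 7.45 [227.7 137.4  44.7] r 266.0 az 0.543 tilt 0.0092 dir -0.339 rot [-3.136  -0.0074 -0.9864] j [ 0.412 -0.19   2.376 -0.008  0.948  1.403]
clock 7.45 at [227.7 137.4  44.7] rot [-3.136  -0.0074 -0.9864] F [ 0.3  1.  -0.5] gap 94.4
rows 10 shift cm [2.016 0.298] -0.003 turn 0.1004 | total xy tool-now [20.16  2.98] -0.03 1.0036
```

arm_command(steps=[[1, [1.9, 0.3, 0], 0.1], [1, [1.9, 0.3, 0], 0.1], [1, [1.9, 0.3, 0], 0.1], [1, [1.9, 0.3, 0], 0.1], [1, [1.9, 0.3, 0], 0.1]])

```text
clock: 7.87
eef_pos: [248.1, 43.0, 45.2]
eef_rot: [-3.134, -0.004, -1.491]
wrist_force: [0.3, 0.0, -0.4]
finger_gap: 93.6
```

arm_command(steps=[[1, [1.9, 0.3, 0], 0.1], [1, [1.9, 0.3, 0], 0.1], [1, [1.9, 0.3, 0], 0.1], [1, [1.9, 0.3, 0], 0.1], [1, [0, 0, 0], 0]])

```text
clock: 8.28
eef_pos: [230.5, -32.5, 45.2]
eef_rot: [-3.133, -0.001, -1.895]
wrist_force: [0.4, 0.7, 0.0]
finger_gap: 94.0
```

```bash
python3 t.py
```

```text
clk 8.28 [230.5 -32.5  45.2] r 232.8 az -0.14 tilt 0.0088 dir -0.384 rot [-3.1329e+00 -5.0000e-04 -1.8951e+00] j [-2.970e-01 -2.960e-01  2.450e+00 -1.000e-03  9.790e-01  1.599e+00]
```

arm_command(steps=[[1, [0.2, 1.2, 0], 0], [1, [0.2, 1.2, 0], 0], [1, [0.1, 0.8, 0], 0], [1, [0, 0.6, 0.3], 0]])

```text
clock: 8.62
eef_pos: [197.6, -24.2, 44.8]
eef_rot: [-3.134, -0.001, -1.885]
wrist_force: [0.5, -0.1, 0.3]
finger_gap: 94.0
```

```bash
python3 t.py
```

```text
clk 8.62 [197.6 -24.2  44.8] r 199.1 az -0.122 tilt 0.0073 dir -0.426 rot [-3.1344e+00 -8.0000e-04 -1.8854e+00] j [-3.060e-01 -4.130e-01  2.520e+00 -1.000e-03  1.028e+00  1.580e+00]
```

arm_command(steps=[[1, [0.1, 1.0, 0.5], 0], [1, [0, 0, 0], 0]])

```text
clock: 8.78
eef_pos: [196.2, -23.2, 44.8]
eef_rot: [3.142, -0.002, -1.886]
wrist_force: [0.4, -0.4, 0.3]
finger_gap: 93.9
```

```bash
python3 t.py;python3 t.py
```

```text
clk 8.78 [196.2 -23.2  44.8] r 197.6 az -0.118 tilt 0.002 dir -1.899 rot [ 3.1416e+00 -2.0000e-03 -1.8861e+00] j [-3.010e-01 -4.100e-01  2.518e+00 -2.000e-03  1.034e+00  1.586e+00]
clk 8.78 [196.2 -23.2  44.8] r 197.6 az -0.118 tilt 0.002 dir -1.899 rot [ 3.1416e+00 -2.0000e-03 -1.8861e+00] j [-3.010e-01 -4.100e-01  2.518e+00 -2.000e-03  1.034e+00  1.586e+00]
```

Upright again to 0.002 rad. Now hover over the tray for the photo.

```bash
python3 go.py 550 -34 200 -1.571 12
```

```text
clock 8.78 at [196.2 -23.2  44.8] rot [ 3.1416e+00 -2.0000e-03 -1.8861e+00] F [ 0.4 -0.4  0.3] gap 93.9
rows 12 shift cm [-0.415 -2.933] -1.293 turn -0.0263 | total xy tool-now [ -4.98 -35.19] -15.52 -0.3151
```

arm_command(steps=[[1, [-0.4, -2.9, -1.3], -0.026], [1, [-0.4, -2.9, -1.3], -0.026], [1, [-0.4, -2.9, -1.3], -0.026], [1, [-0.4, -2.9, -1.3], -0.026], [1, [-0.4, -2.9, -1.3], -0.026]])

```text
clock: 9.2
eef_pos: [342.8, -42.0, 109.8]
eef_rot: [3.141, -0.002, -1.756]
wrist_force: [-1.6, 0.1, 0.8]
finger_gap: 94.5
```

arm_command(steps=[[1, [-0.4, -2.9, -1.3], -0.026], [1, [-0.4, -2.9, -1.3], -0.026], [1, [-0.4, -2.9, -1.3], -0.026], [1, [-0.4, -2.9, -1.3], -0.026], [1, [-0.4, -2.9, -1.3], -0.026]])

```text
clock: 9.62
eef_pos: [489.1, -41.2, 174.4]
eef_rot: [3.14, -0.002, -1.626]
wrist_force: [-0.7, -0.2, 0.8]
finger_gap: 94.0
```

arm_command(steps=[[1, [-0.4, -2.9, -1.3], -0.026], [1, [-0.4, -2.9, -1.3], -0.026], [1, [0, 0, 0], 0], [1, [0, 0, 0], 0]])

```text
clock: 9.95
eef_pos: [546.5, -35.6, 199.5]
eef_rot: [3.14, -0.002, -1.575]
wrist_force: [-1.3, 0.5, -0.8]
finger_gap: 93.8
```

```bash
python3 t.py; python3 wpic.py w2
```

```text
clk 9.95 [546.5 -35.6 199.5] r 547.7 az -0.065 tilt 0.0023 dir -2.286 rot [ 3.1401e+00 -1.8000e-03 -1.5747e+00] j [-0.131  0.278  1.492 -0.002  1.374  1.444]
9.95 [546.5 -35.6 199.5] [ 3.1401e+00 -1.8000e-03 -1.5747e+00] [-1.3  0.5 -0.8] 93.8
```

View pics/w2.png

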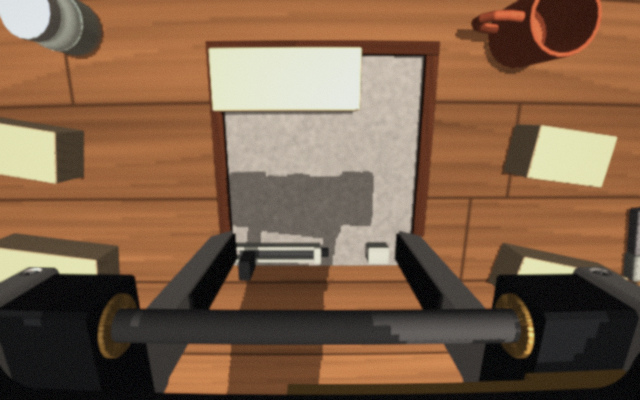

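```bash
python3 - <<'E'
import cv2
p=cv2.imread('pics/w2.png')
cv2.imwrite('pics/w2a.png',cv2.resize(p[30:130,195:395],None,fx=4,fy=4,interpolation=cv2.INTER_CUBIC))
cv2.imwrite('pics/w2b.png',cv2.resize(p[180:290,215:435],None,fx=3.6,fy=3.6,interpolation=cv2.INTER_CUBIC))
E
```

```text
(no output)
```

View pics/w2a.png

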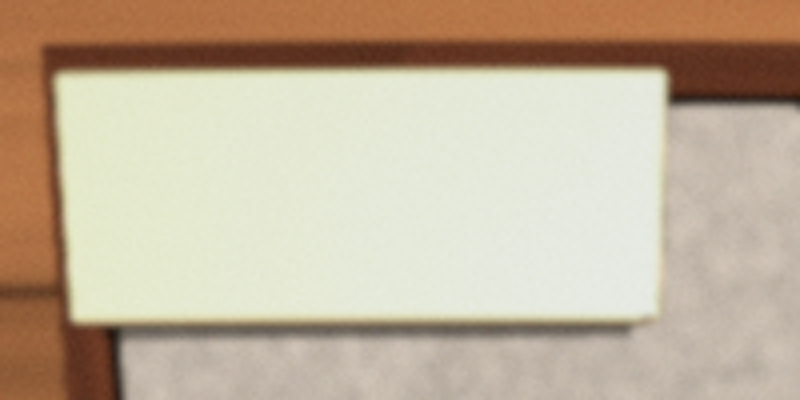

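View pics/w2b.png

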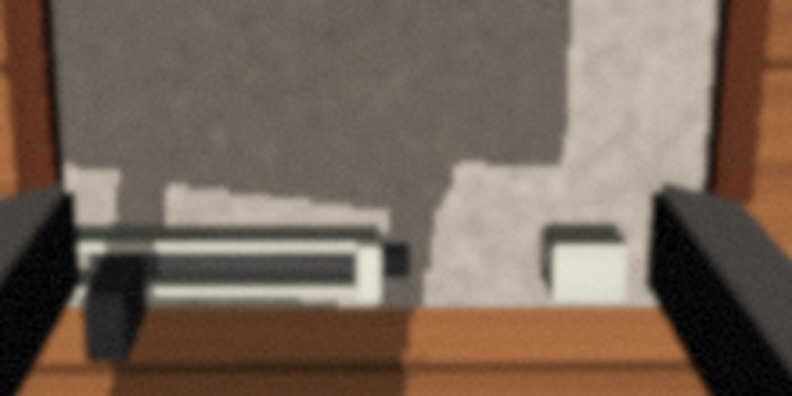

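```bash
python3 - <<'E'
from h import *
import pickle
s,d=pickle.load(open('pics/w2.pkl','rb'))
q=(np.array([(55,72),(667,70),(658,318),(72,322)])+.5)/4-.5+[195,30]
X=onplane('wrist',q,70,s)[:,:2]; print(X.round(1)); print('ctr',X.mean(0).round(2), [np.linalg.norm(X[i]-X[i-1]).round(1) for i in range(4)])
e1=X[0]-X[1]; e2=X[3]-X[2]; print('yaw long',[(np.arctan2(e[1],e[0])-np.pi/2).round(4) for e in(e1,e2)])
q=(np.array([(553,243),(626,243),(626,298),(553,302)])+.5)/3.6-.5+[215,180]
K=onplane('wrist',q,40,s)[:,:2]; print('keeper',K.round(1),K.mean(0).round(1))
q=(np.array([(110,258),(110,318)])+.5)/3.6-.5+[215,180]
P=cloud('wrist',d,s)
print(P[80,280].round(1),P[150,300].round(1), P[253,247].round(1),[P[r,246].round(0).tolist() for r in range(245,285,4)])
E
```

```text
[[688.1  66.6]
 [687.7 -82.3]
 [629.2 -81.7]
 [629.   66.8]]
ctr [658.49  -7.64] [np.float64(59.1), np.float64(149.0), np.float64(58.5), np.float64(148.5)]
yaw long [np.float64(-0.0032), np.float64(0.0013)]
keeper [[ 467.2 -101.8]
 [ 467.  -126.8]
 [ 446.6 -127.9]
 [ 445.3 -102.7]] [ 456.5 -114.8]
[657.3  -2.5  70.4] [583.6 -19.1  21. ] [465.5  44.4  52.6] [[467.0, 50.0, 32.0], [464.0, 49.0, 37.0], [466.0, 45.0, 53.0], [465.0, 44.0, 63.0], [465.0, 41.0, 74.0], [460.0, 41.0, 75.0], [456.0, 42.0, 75.0], [450.0, 42.0, 74.0], [445.0, 42.0, 74.0], [400.0, 60.0, 0.0]]
```

```bash
python3 go.py 433 311 90 -0.133 14
```

```text
clock 10.0 at [545.5 -35.8 199.3] rot [ 3.1393e+00 -1.7000e-03 -1.5753e+00] F [-0.5 -0.3  0.5] gap 93.9
rows 14 shift cm [-2.67  -0.979] 0.781 turn -0.103 | total xy tool-now [-37.38 -13.7 ] 10.93 -1.4423
```

arm_command(steps=[[1, [-2.67, -0.98, 0.7], -0.103], [1, [-2.67, -0.98, 0.7], -0.103], [1, [-2.67, -0.98, 0.7], -0.103], [1, [-2.67, -0.98, 0.7], -0.103], [1, [-2.67, -0.98, 0.7], -0.103]])

```text
clock: 10.42
eef_pos: [566.0, 103.8, 164.3]
eef_rot: [3.139, -0.001, -1.056]
wrist_force: [0.3, -0.7, -0.4]
finger_gap: 93.9
```

arm_command(steps=[[1, [-2.67, -0.98, 0.8], -0.103], [1, [-2.67, -0.98, 0.8], -0.103], [1, [-2.67, -0.98, 0.8], -0.103], [1, [-2.67, -0.98, 0.8], -0.103], [1, [-2.67, -0.98, 0.8], -0.103]])

```text
clock: 10.83
eef_pos: [515.2, 234.9, 124.1]
eef_rot: [3.139, -0.0, -0.541]
wrist_force: [1.0, 0.0, -1.1]
finger_gap: 93.8
```

arm_command(steps=[[1, [-2.67, -0.98, 0.8], -0.103], [1, [-2.67, -0.98, 0.8], -0.103], [1, [-2.67, -0.98, 0.8], -0.103], [1, [-2.67, -0.98, 0.8], -0.103], [1, [0, 0, 0], 0]])

```text
clock: 11.25
eef_pos: [428.8, 311.6, 91.0]
eef_rot: [3.137, 0.003, -0.125]
wrist_force: [-0.6, 0.3, -0.4]
finger_gap: 94.3
```

```bash
python3 go.py 433 311 90 -0.133 2; python3 wpic.py w3
```

```text
clock 11.25 at [428.8 311.6  91. ] rot [ 3.1375  0.0033 -0.1247] F [-0.6  0.3 -0.4] gap 94.3
rows 2 shift cm [0.213 0.004] 0.051 turn 0.0042 | total xy tool-now [0.43 0.01] 0.1 0.0083
11.25 [428.8 311.6  91. ] [ 3.1375  0.0033 -0.1247] [-0.6  0.3 -0.4] 94.3
```

View pics/w3.png

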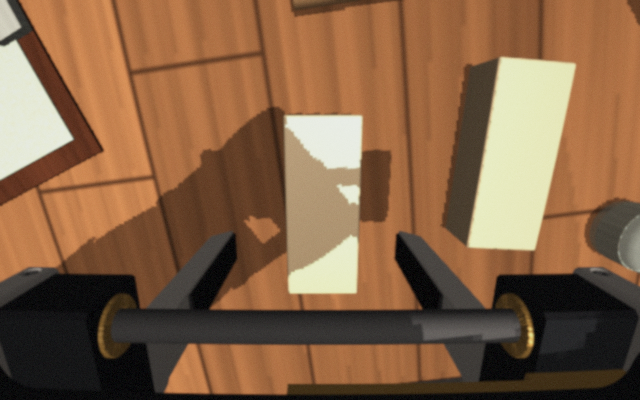

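```bash
cat > rect.py <<'E'
import sys,pickle; from h import *
n=sys.argv[1]; z=float(sys.argv[2]); q=np.array(eval(sys.argv[3]),float)
s,d=pickle.load(open(f'pics/{n}.pkl','rb')); X=onplane('wrist',q,z,s)[:,:2]
print(X.round(1).tolist(),'ctr',X.mean(0).round(1),'sides',[float(np.linalg.norm(X[i]-X[i-1]).round(1)) for i in range(4)])
for e in (X[0]-X[3],X[1]-X[2]): print('long heading',np.arctan2(e[1],e[0]).round(4),'jaw yaw',(np.arctan2(e[1],e[0])-np.pi/2).round(4))
E
python3 rect.py w3 50 '[(286,116),(362,116),(357,292),(289,293)]'
python3 rect.py w3 50 '[(500,58),(574,64),(535,249),(467,246)]'
```

```text
[[416.7, 387.3], [473.3, 380.3], [456.2, 233.8], [397.5, 240.1]] ctr [435.9 310.4] sides [148.5, 57.0, 147.5, 59.0]
long heading 1.4411 jaw yaw -0.1297
long heading 1.4545 jaw yaw -0.1163
[[577.6, 409.7], [634.0, 400.0], [610.3, 254.6], [551.7, 265.0]] ctr [593.4 332.3] sides [147.1, 57.3, 147.3, 59.5]
long heading 1.3942 jaw yaw -0.1766
long heading 1.4094 jaw yaw -0.1614
```

arm_command(steps=[[1, [0.35, 0, 2.5], 0], [1, [0.35, 0, 2.5], 0], [1, [0, 0, 1.5], 0], [1, [0, 0, 0.8], 0], [1, [0, 0, 0], 0]])

```text
clock: 11.72
eef_pos: [439.9, 308.3, 18.6]
eef_rot: [3.138, 0.002, -0.136]
wrist_force: [0.1, 0.2, -0.9]
finger_gap: 94.0
```

```bash
python3 t.py
```

```text
clk 11.72 [439.9 308.3  18.6] r 537.1 az 0.611 tilt 0.0042 dir -2.176 rot [ 3.1378e+00  1.9000e-03 -1.3570e-01] j [ 0.544  0.457  1.701 -0.002  0.987  0.681]
```

arm_command(steps=[[0, [0, 0, 0], 0], [0, [0, 0, 0], 0], [0, [0, 0, 0], 0], [0, [0, 0, 0], 0], [0, [0, 0, 0], 0]], force=40)

```text
clock: 12.13
eef_pos: [440.7, 309.4, 20.7]
eef_rot: [3.14, -0.001, -0.134]
wrist_force: [0.1, -0.3, 0.6]
finger_gap: 64.1
```

arm_command(steps=[[0, [0, 0, -0.5], 0], [0, [0, 0, -1.5], 0], [0, [0, 0, -3], 0], [0, [0, 0, -3], 0], [0, [0, 0, 0], 0]])

```text
clock: 12.55
eef_pos: [442.6, 310.8, 106.0]
eef_rot: [-3.138, -0.007, -0.134]
wrist_force: [-0.2, 1.0, 0.2]
finger_gap: 30.8
```

```bash
python3 t.py; python3 wpic.py w4
```

```text
clk 12.55 [442.6 310.8 106. ] r 540.9 az 0.612 tilt 0.0074 dir 0.325 rot [-3.1383 -0.0067 -0.1339] j [ 0.545  0.342  1.633 -0.002  1.159  0.68 ]
12.55 [442.6 310.8 106. ] [-3.1383 -0.0067 -0.1339] [-0.2  1.   0.2] 30.8
```

View pics/w4.png

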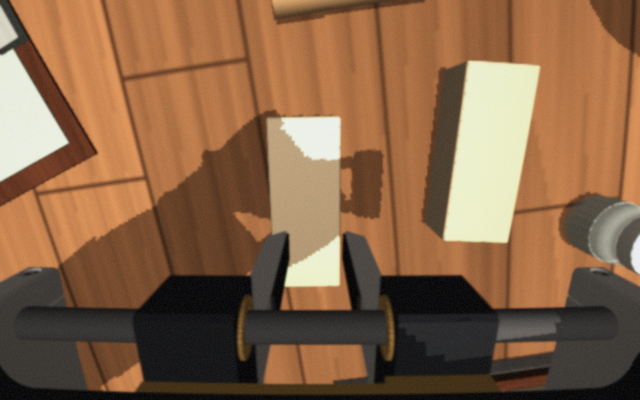

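The fingers had not finished closing when I lifted; they run at about 75 mm/s. The brick looks undisturbed at about (305,200) in the picture. I'll re-measure and go back down.

```bash
python3 rect.py w4 50 '[(267,118),(340,117),(339,286),(273,287)]'
```

```text
[[415.2, 387.7], [473.1, 380.7], [455.2, 232.7], [395.3, 239.8]] ctr [434.7 310.2] sides [149.2, 58.3, 149.1, 60.3]
long heading 1.4371 jaw yaw -0.1337
long heading 1.4505 jaw yaw -0.1203
```

arm_command(steps=[[1, [0, 0, 0], 0], [1, [0, 0, 0], 0], [1, [0, 0, 0], 0], [1, [0, 0, 0], 0], [1, [0, 0, 0], 0]])

```text
clock: 13.02
eef_pos: [440.3, 309.3, 99.4]
eef_rot: [3.139, 0.001, -0.134]
wrist_force: [-0.8, 0.6, -0.2]
finger_gap: 56.6
```

```bash
python3 t.py;python3 go.py 437 310.5 18 -0.134 4
```

```text
clk 13.02 [440.3 309.3  99.4] r 538.0 az 0.612 tilt 0.0027 dir -1.954 rot [ 3.139e+00  7.000e-04 -1.341e-01] j [ 0.545  0.349  1.64  -0.002  1.155  0.68 ]
clock 13.02 at [440.3 309.3  99.4] rot [ 3.139e+00  7.000e-04 -1.341e-01] F [-0.8  0.6 -0.2] gap 56.6
rows 4 shift cm [-0.085 -0.02 ] 2.036 turn -0.0 | total xy tool-now [-0.34 -0.08] 8.14 -0.0001
```

arm_command(steps=[[1, [-0.1, 0, 0.6], 0], [1, [-0.1, 0, 0.6], 0], [1, [-0.1, 0, 0.6], 0], [1, [-0.1, 0, 0.6], 0], [1, [0, 0, 0.8], 0]])

```text
clock: 13.43
eef_pos: [436.3, 309.9, 67.4]
eef_rot: [3.14, -0.0, -0.134]
wrist_force: [0.5, -1.2, 0.3]
finger_gap: 89.8
```

arm_command(steps=[[1, [0, 0, 1.5], 0], [1, [0, 0, 1.7], 0], [1, [0, 0, 1.2], 0], [1, [0, 0, 0.5], 0], [0, [0, 0, 0], 0]])

```text
clock: 13.85
eef_pos: [435.9, 309.4, 17.7]
eef_rot: [3.138, 0.002, -0.134]
wrist_force: [-0.2, 0.0, 0.3]
finger_gap: 90.4
```

arm_command(steps=[[0, [0, 0, 0], 0], [0, [0, 0, 0], 0], [0, [0, 0, 0], 0], [0, [0, 0, 0], 0], [0, [0, 0, 0], 0]])

```text
clock: 14.27
eef_pos: [436.3, 310.0, 19.6]
eef_rot: [3.14, 0.0, -0.134]
wrist_force: [-5.5, 0.8, 7.1]
finger_gap: 57.4
```

arm_command(steps=[[0, [0, 0, 0], 0], [0, [0, 0, 0], 0]])

```text
clock: 14.43
eef_pos: [436.7, 310.1, 19.7]
eef_rot: [3.14, -0.001, -0.134]
wrist_force: [-2.2, 0.8, 5.2]
finger_gap: 44.3
```

```bash
python3 wpic.py w5; python3 - <<'E'
from h import *
p,d=manip.camera('side'); cv2.imwrite('pics/s5.png',cv2.resize(p[60:260,120:420][:,:,::-1],None,fx=2.6,fy=2.6,interpolation=cv2.INTER_CUBIC))
E
```

```text
14.43 [436.7 310.1  19.7] [ 3.1403e+00 -8.0000e-04 -1.3410e-01] [-2.2  0.8  5.2] 44.3
```

View pics/w5.png

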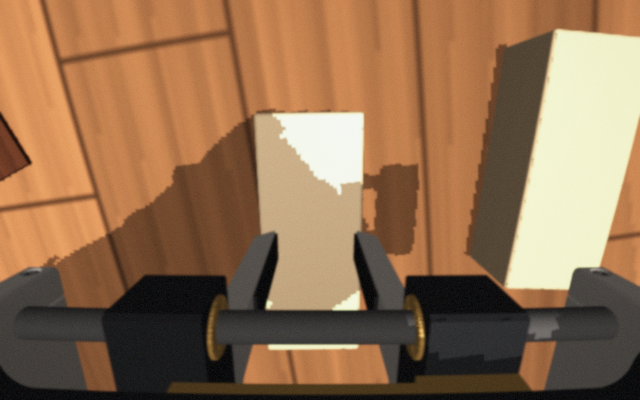

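View pics/s5.png

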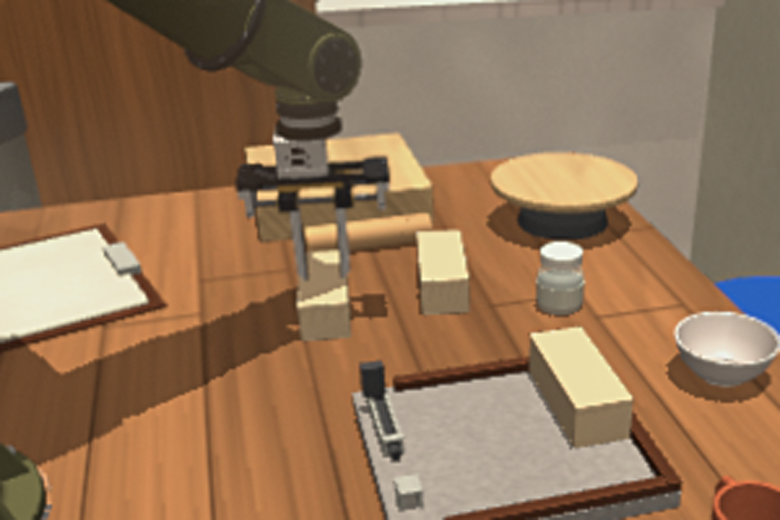

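```bash
python3 - <<'E'
from h import *
import pickle
for n in('w5','w3'):
    s,d=pickle.load(open(f'pics/{n}.pkl','rb')); P=cloud('wrist',d,s)
    A,o=pose('wrist',s); T=np.array(manip.calibration('wrist')['tool_from_camera'])
    c,K,D=cam('wrist')
    print(n)
    for u,v in ([(270,240),(262,260),(365,240),(375,260),(262,236),(310,200),(310,250),(230,200),(258,250),(285,236)] if n=='w5' else [(230,240),(215,250),(405,240),(310,220)]):
        Xw=P[v,u]; 
        from scipy.spatial.transform import Rotation as Ro
        R=Ro.from_euler('xyz',s['eef_rot']).as_matrix(); print((u,v),'world',Xw.round(0),'tool',(R.T@(Xw-s['eef_pos'])).round(0))
p=cv2.imread('pics/w5.png'); cv2.imwrite('pics/w5c.png',cv2.resize(p[200:360,200:430],None,fx=3.4,fy=3.4,interpolation=cv2.INTER_CUBIC))
E
```

```text
w5
(270, 240) world [414. 322.  66.] tool [-24.  -8. -46.]
(262, 260) world [414. 322.  92.] tool [-24.  -9. -73.]
(365, 240) world [465. 315.  66.] tool [ 28.  -9. -47.]
(375, 260) world [466. 316.  93.] tool [ 28.  -9. -74.]
(262, 236) world [409. 322.  60.] tool [-29.  -8. -40.]
(310, 200) world [438. 337.  52.] tool [ -2. -27. -32.]
(310, 250) world [434. 307.  52.] tool [ -2.   3. -32.]
(230, 200) world [378. 332.   1.] tool [-62. -14.  19.]
(258, 250) world [410. 322.  80.] tool [-28.  -8. -60.]
(285, 236) world [420. 317.  50.] tool [-17.  -5. -31.]
w3
(230, 240) world [384. 325. 135.] tool [-46.  -7. -44.]
(215, 250) world [381. 327. 152.] tool [-49.  -9. -61.]
(405, 240) world [479. 313. 135.] tool [ 50.  -8. -45.]
(310, 220) world [424. 304.  51.] tool [-3.  8. 40.]
```

View pics/w5c.png

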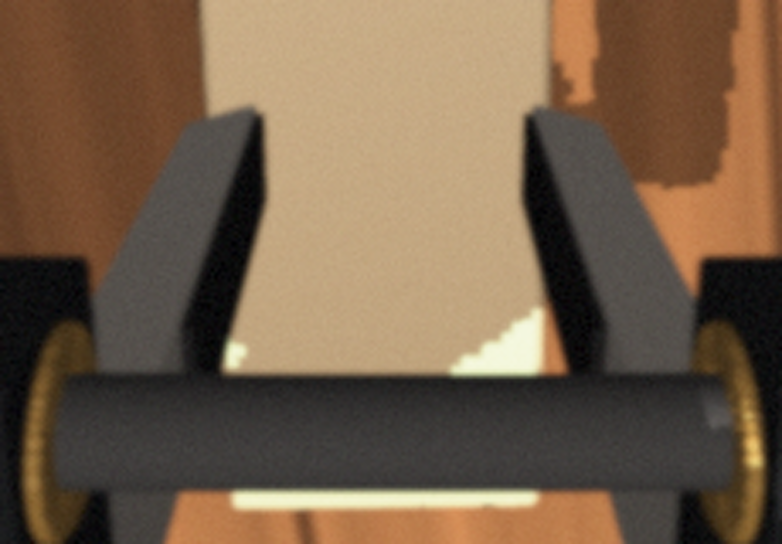

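The fingers closed to 44 mm, over the top of the brick. The wrist picture puts the visible fingertips about 34 mm short of the reported TCP: at row 233, where row 216 would be expected. So the tips sit at about z 54, just above the brick top. I'll lift, open and check this against the other view.

arm_command(steps=[[1, [0, 0, -1], 0], [1, [0, 0, -1], 0], [1, [0, 0, 0], 0], [1, [0, 0, 0], 0], [1, [0, 0, 0], 0]])

```text
clock: 14.95
eef_pos: [436.5, 309.8, 39.1]
eef_rot: [3.14, -0.0, -0.134]
wrist_force: [-0.8, -0.8, -0.3]
finger_gap: 65.8
```

arm_command(steps=[[1, [0, 0, 0], 0], [1, [0, 0, 0], 0], [1, [0, 0, 0], 0]])

```text
clock: 15.2
eef_pos: [436.4, 309.7, 38.8]
eef_rot: [3.139, 0.0, -0.134]
wrist_force: [1.1, -0.6, -0.1]
finger_gap: 85.9
```

```bash
python3 wpic.py w6; python3 - <<'E'
from h import *
p,d=manip.camera('side'); np.save('pics/s6.npy',d); s=manip.read_state()
u=proj('side',[s['eef_pos'],np.array(s['eef_pos'])+[46,0,0],np.array(s['eef_pos'])-[46,0,0]]); print('TCP px',u.round(0))
for q in u: cv2.circle(p,tuple(int(a) for a in q),1,(255,0,0),-1)
cv2.imwrite('pics/s6.png',cv2.resize(p[90:220,190:330][:,:,::-1],None,fx=5,fy=4.5,interpolation=cv2.INTER_CUBIC))
E
python3 rect.py w6 50 '[(1,1),(2,1),(2,2),(1,2)]' >/dev/null
```

```text
15.2 [436.4 309.7  38.8] [ 3.1393e+00  2.0000e-04 -1.3400e-01] [ 1.1 -0.6 -0.1] 85.9
TCP px [[245. 169.]
 [259. 168.]
 [231. 171.]]
```

View pics/w6.png

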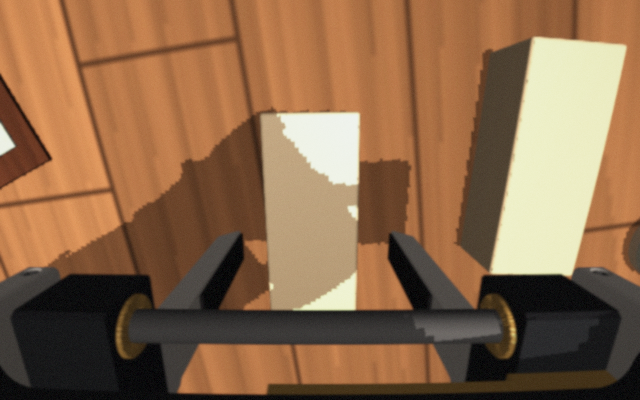

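View pics/s6.png

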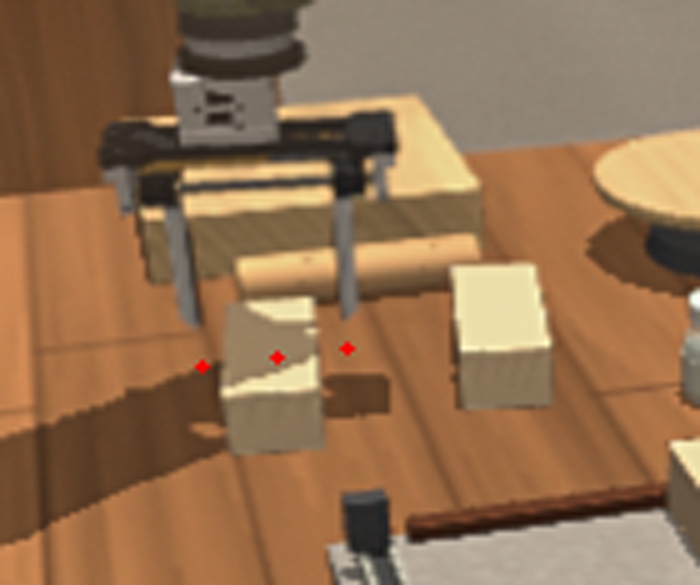

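Both cameras agree that the real fingertips end about 32 mm above the reported TCP. I'll plan with tip z = TCP z + 32, and go down gently while watching the force.

arm_command(steps=[[1, [-0.2, 0, 1], 0], [1, [0, 0, 1.5], 0], [1, [0, 0, 1.5], 0], [1, [0, 0, 0.8], 0], [1, [0, 0, 0.4], 0]], force=40)

```text
clock: 15.72
eef_pos: [433.7, 309.6, -14.6]
eef_rot: [3.138, 0.002, -0.134]
wrist_force: [-0.3, 0.0, -0.1]
finger_gap: 93.8
```

arm_command(steps=[[0, [0, 0, 0], 0], [0, [0, 0, 0], 0], [0, [0, 0, 0], 0], [0, [0, 0, 0], 0], [0, [0, 0, 0], 0]])

```text
clock: 16.13
eef_pos: [434.8, 310.2, -12.4]
eef_rot: [3.14, -0.001, -0.134]
wrist_force: [-0.2, 0.5, -0.2]
finger_gap: 63.7
```

arm_command(steps=[[0, [0, 0, 0], 0], [0, [0, 0, 0], 0]])

```text
clock: 16.3
eef_pos: [434.7, 310.1, -12.5]
eef_rot: [3.14, -0.001, -0.134]
wrist_force: [-2.1, -0.2, 4.6]
finger_gap: 59.8
```

arm_command(steps=[[0, [0, 0, -0.3], 0], [0, [0, 0, -1.2], 0], [0, [0, 0, -2.5], 0], [0, [0, 0, -3], 0], [0, [0, 0, -2.5], 0]])

```text
clock: 16.72
eef_pos: [434.5, 310.2, 84.4]
eef_rot: [3.14, -0.001, -0.134]
wrist_force: [0.5, 0.8, -2.4]
finger_gap: 59.8
```

```bash
python3 go.py 547 31 85 -1.571 14
```

```text
clock 16.72 at [434.5 310.2  84.4] rot [ 3.1399e+00 -6.0000e-04 -1.3410e-01] F [ 0.5  0.8 -2.4] gap 59.8
rows 14 shift cm [2.172 0.884] -0.004 turn 0.1026 | total xy tool-now [30.41 12.38] -0.06 1.4369
```

arm_command(steps=[[0, [2.17, 0.88, 0], 0.1026], [0, [2.17, 0.88, 0], 0.1026], [0, [2.17, 0.88, 0], 0.1026], [0, [2.17, 0.88, 0], 0.1026], [0, [2.17, 0.88, 0], 0.1026]])

```text
clock: 17.13
eef_pos: [522.1, 232.7, 83.0]
eef_rot: [3.14, -0.001, -0.652]
wrist_force: [0.0, 0.7, -2.4]
finger_gap: 59.8
```

arm_command(steps=[[0, [2.17, 0.88, 0], 0.1026], [0, [2.17, 0.88, 0], 0.1026], [0, [2.17, 0.88, 0], 0.1026], [0, [2.17, 0.88, 0], 0.1026], [0, [2.17, 0.88, 0], 0.1026]])

```text
clock: 17.55
eef_pos: [559.5, 122.8, 83.1]
eef_rot: [3.141, -0.002, -1.165]
wrist_force: [0.9, 0.7, -2.5]
finger_gap: 59.7
```

arm_command(steps=[[0, [2.17, 0.88, 0], 0.1026], [0, [2.17, 0.88, 0], 0.1026], [0, [2.17, 0.88, 0], 0.1026], [0, [2.17, 0.88, 0], 0.1026], [0, [0, 0, 0], 0]])

```text
clock: 17.97
eef_pos: [546.4, 28.5, 83.3]
eef_rot: [3.141, -0.003, -1.58]
wrist_force: [-0.0, -0.2, -2.2]
finger_gap: 59.9
```

```bash
python3 t.py; python3 wpic.py w7;python3 - <<'E'
from h import *
p,d=manip.camera('side'); cv2.imwrite('pics/s7.png',cv2.resize(p[80:280,220:420][:,:,::-1],None,fx=3,fy=3,interpolation=cv2.INTER_CUBIC))
E
```

```text
clk 17.97 [546.4  28.5  83.3] r 547.2 az 0.052 tilt 0.0027 dir -1.758 rot [ 3.1411e+00 -2.6000e-03 -1.5796e+00] j [-0.013  0.386  1.63  -0.003  1.126  1.567]
17.97 [546.4  28.5  83.3] [ 3.1411e+00 -2.6000e-03 -1.5796e+00] [-0.  -0.2 -2.2] 59.9
```

View pics/w7.png

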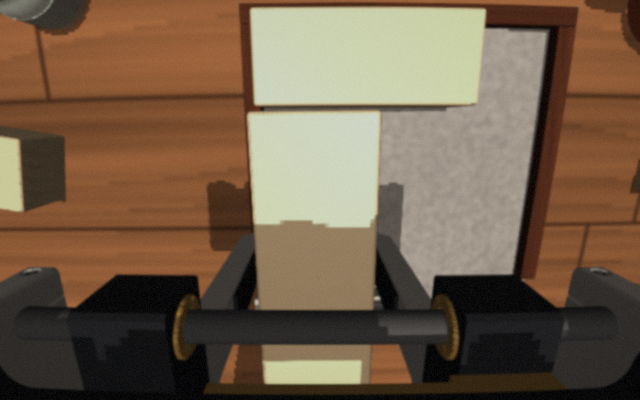

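View pics/s7.png

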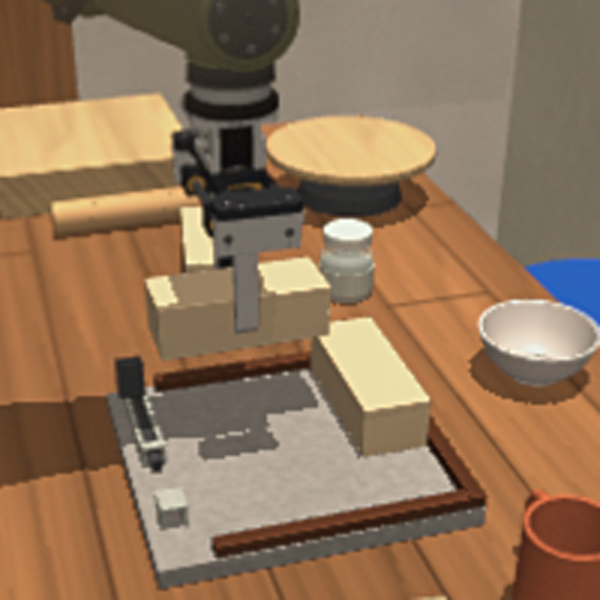

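```bash
python3 - <<'E'
import cv2
p=cv2.imread('pics/w7.png')
cv2.imwrite('pics/w7a.png',cv2.resize(p[0:240,230:500],None,fx=2.9,fy=2.5,interpolation=cv2.INTER_CUBIC))
E
python3 rect.py w7 70 '[(250,10),(485,9.5),(478,103),(255,105)]'
python3 rect.py w7 145.8 '[(249,113),(380,112),(361,382),(264,382)]'
```

```text
[[686.9, 67.1], [687.4, -81.3], [629.9, -82.4], [629.2, 66.7]] ctr [658.3  -7.5] sides [57.7, 148.4, 57.4, 149.1]
long heading 0.0069 jaw yaw -1.5639
long heading 0.0194 jaw yaw -1.5514
[[622.8, 56.3], [622.7, -1.6], [477.5, 2.6], [478.1, 56.9]] ctr [550.3  28.6] sides [144.6, 57.9, 145.3, 54.3]
long heading -0.0042 jaw yaw -1.575
long heading -0.0286 jaw yaw -1.5994
```

View pics/w7a.png

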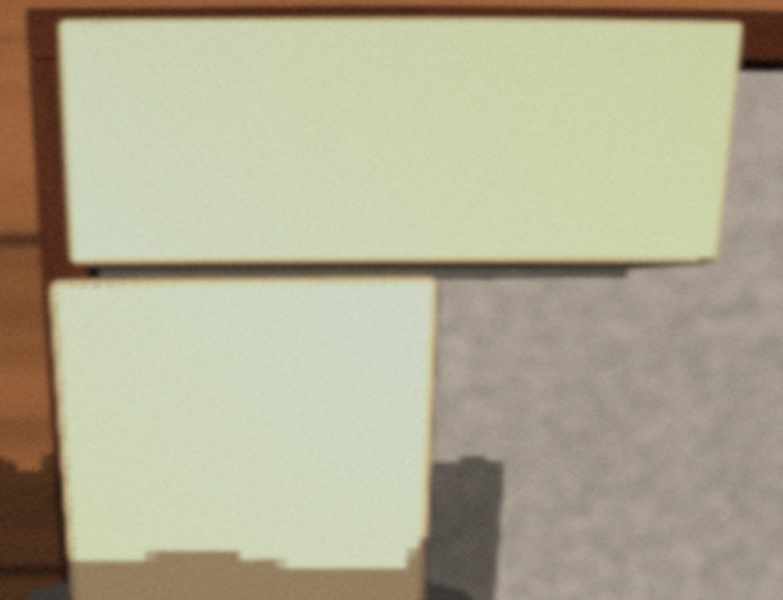

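arm_command(steps=[[0, [0, 0.3, 2.0], -0.009], [0, [0, 0, 2.5], 0], [0, [0, 0, 1.7], 0], [0, [0, 0, 0.7], 0], [0, [0, 0, 0], 0]])

```text
clock: 18.48
eef_pos: [543.6, 32.2, 12.5]
eef_rot: [3.139, -0.002, -1.56]
wrist_force: [-0.7, -0.0, -3.0]
finger_gap: 59.7
```

```bash
python3 t.py; python3 go.py 546 28 9 -1.570 1
```

```text
clk 18.48 [543.6  32.2  12.5] r 544.5 az 0.059 tilt 0.0032 dir -2.499 rot [ 3.1390e+00 -1.9000e-03 -1.5597e+00] j [-0.007  0.48   1.684 -0.002  0.981  1.554]
clock 18.48 at [543.6  32.2  12.5] rot [ 3.1390e+00 -1.9000e-03 -1.5597e+00] F [-0.7 -0.  -3. ] gap 59.7
rows 1 shift cm [ 0.421 -0.238] 0.348 turn 0.0103 | total xy tool-now [ 0.42 -0.24] 0.35 0.0103
```

arm_command(steps=[[0, [0, 0, 0.3], 0.01], [0, [0, 0, 0.1], 0], [0, [0, 0, 0], 0]])

```text
clock: 18.73
eef_pos: [544.8, 31.7, 10.4]
eef_rot: [-3.14, -0.002, -1.571]
wrist_force: [0.3, 0.4, -3.5]
finger_gap: 59.8
```

```bash
python3 t.py; python3 go.py 546 28 7 -1.570 1
```

```text
clk 18.73 [544.8  31.7  10.4] r 545.7 az 0.058 tilt 0.0023 dir -1.03 rot [-3.1404e+00 -2.0000e-03 -1.5712e+00] j [-0.008  0.483  1.685 -0.002  0.973  1.564]
clock 18.73 at [544.8  31.7  10.4] rot [-3.1404e+00 -2.0000e-03 -1.5712e+00] F [ 0.3  0.4 -3.5] gap 59.8
rows 1 shift cm [ 0.365 -0.123] 0.337 turn -0.0012 | total xy tool-now [ 0.37 -0.12] 0.34 -0.0012
```

arm_command(steps=[[0, [0, 0, 0.1], 0], [0, [0, 0, 0.1], 0], [0, [0, 0, 0], 0]])

```text
clock: 18.98
eef_pos: [544.3, 31.5, 7.7]
eef_rot: [-3.141, -0.002, -1.571]
wrist_force: [-0.1, 0.4, -3.0]
finger_gap: 59.8
```

```bash
python3 go.py 546 28 7 -1.570 1
```

```text
clock 18.98 at [544.3  31.5   7.7] rot [-3.1414e+00 -2.0000e-03 -1.5714e+00] F [-0.1  0.4 -3. ] gap 59.8
rows 1 shift cm [ 0.347 -0.167] 0.071 turn -0.0014 | total xy tool-now [ 0.35 -0.17] 0.07 -0.0014
```

arm_command(steps=[[0, [-0.25, 0, 0.05], 0], [0, [-0.2, 0, 0], 0], [0, [-0.1, 0, 0], 0], [0, [0, 0, 0], 0]])

```text
clock: 19.32
eef_pos: [544.7, 37.2, 7.5]
eef_rot: [-3.141, -0.002, -1.571]
wrist_force: [1.2, -1.0, 5.4]
finger_gap: 59.7
```

arm_command(steps=[[0, [-0.1, 0, 0], 0], [0, [-0.1, 0, 0], 0], [0, [0, 0, 0], 0]])

```text
clock: 19.57
eef_pos: [544.6, 38.5, 7.5]
eef_rot: [-3.141, -0.003, -1.572]
wrist_force: [-0.3, -7.4, 6.0]
finger_gap: 59.5
```

arm_command(steps=[[0, [0, -0.2, 0], 0], [0, [0, -0.2, 0], 0], [0, [0, 0, 0], 0]])

```text
clock: 19.82
eef_pos: [546.7, 38.4, 7.5]
eef_rot: [3.138, -0.003, -1.572]
wrist_force: [-16.9, -8.1, 17.9]
finger_gap: 59.5
```

arm_command(steps=[[0, [0, -0.1, 0], 0], [0, [0, -0.1, 0], 0], [0, [0, 0, 0], 0]])

```text
clock: 20.07
eef_pos: [548.5, 38.4, 7.5]
eef_rot: [3.137, -0.003, -1.572]
wrist_force: [-18.4, -7.9, 19.2]
finger_gap: 59.7
```

arm_command(steps=[[0, [0, -0.1, -0.1], 0], [0, [0, -0.1, 0], 0], [0, [0, 0, 0], 0]])

```text
clock: 20.32
eef_pos: [551.1, 38.5, 7.5]
eef_rot: [3.138, -0.003, -1.572]
wrist_force: [-6.5, -5.5, 3.5]
finger_gap: 60.0
```

arm_command(steps=[[0, [0, -0.1, 0], 0], [0, [0, -0.1, 0], 0], [0, [0, 0, 0], 0]])

```text
clock: 20.57
eef_pos: [551.8, 39.0, 7.5]
eef_rot: [3.135, -0.002, -1.572]
wrist_force: [-18.6, -2.8, 10.4]
finger_gap: 59.8
```

```bash
python3 t.py;  python3 wpic.py w8; python3 - <<'E'
import cv2
p=cv2.imread('pics/w8.png')
cv2.imwrite('pics/w8a.png',cv2.resize(p[0:240,210:500],None,fx=2.7,fy=2.5,interpolation=cv2.INTER_CUBIC))
E
```

```text
clk 20.57 [551.8  39.    7.5] r 553.1 az 0.071 tilt 0.0065 dir -2.846 rot [ 3.1354e+00 -1.9000e-03 -1.5718e+00] j [ 0.005  0.505  1.658 -0.002  0.985  1.578]
20.57 [551.8  39.    7.5] [ 3.1354e+00 -1.9000e-03 -1.5718e+00] [-18.6  -2.8  10.4] 59.8
```

View pics/w8a.png

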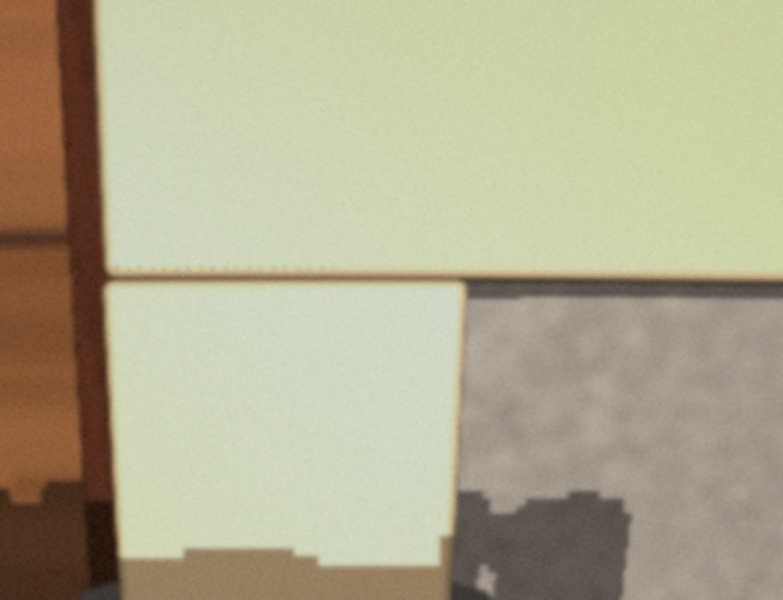

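arm_command(steps=[[0, [0, -0.1, -0.03], 0], [0, [-0.05, -0.1, 0], 0], [0, [0, 0, 0], 0]])

```text
clock: 20.87
eef_pos: [552.3, 39.2, 7.4]
eef_rot: [3.132, -0.003, -1.572]
wrist_force: [-26.8, -5.9, 14.5]
finger_gap: 59.7
```

arm_command(steps=[[0, [0.1, 0.3, 0], 0], [0.8, [0, 0, 0], 0], [0.8, [0, 0, 0], 0], [0.8, [0, 0, 0], 0]])

```text
clock: 21.2
eef_pos: [553.6, 38.7, 8.5]
eef_rot: [-3.141, -0.002, -1.571]
wrist_force: [-0.1, 0.3, 1.1]
finger_gap: 74.0
```

```bash
python3 t.py;  python3 wpic.py w9; python3 - <<'E'
import cv2
p=cv2.imread('pics/w9.png')
cv2.imwrite('pics/w9a.png',cv2.resize(p[60:160,220:400],None,fx=4,fy=4,interpolation=cv2.INTER_CUBIC))
E
```

```text
clk 21.2 [553.6  38.7   8.5] r 555.0 az 0.07 tilt 0.0019 dir -1.281 rot [-3.1411e+00 -1.8000e-03 -1.5714e+00] j [ 0.005  0.503  1.658 -0.002  0.98   1.577]
21.2 [553.6  38.7   8.5] [-3.1411e+00 -1.8000e-03 -1.5714e+00] [-0.1  0.3  1.1] 74.0
```

View pics/w9a.png

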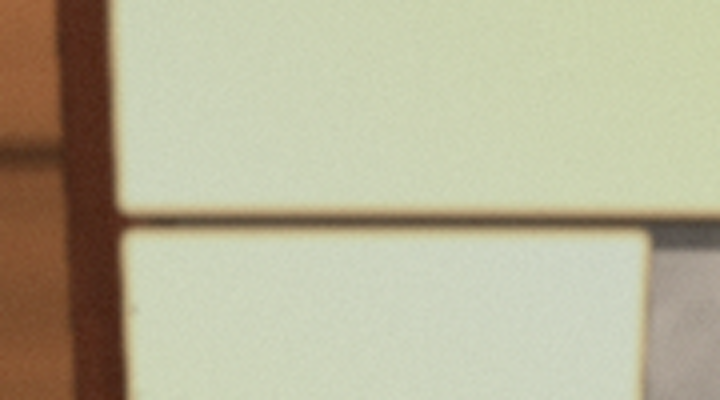

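arm_command(steps=[[0.8, [0, 0, -1], 0], [0.8, [0, 0, -3], 0], [1, [0, 0, -3], 0]])

```text
clock: 21.5
eef_pos: [552.7, 38.7, 79.1]
eef_rot: [3.14, -0.002, -1.571]
wrist_force: [0.3, -0.6, -0.2]
finger_gap: 79.1
```

```bash
python3 go.py 413 -357 50 -0.195 15
```

```text
clock 21.5 at [552.7  38.7  79.1] rot [ 3.1395e+00 -1.9000e-03 -1.5714e+00] F [ 0.3 -0.6 -0.2] gap 79.1
rows 15 shift cm [1.685 2.518] 0.194 turn -0.0918 | total xy tool-now [25.28 37.77] 2.91 -1.3764
```

arm_command(steps=[[1, [1.7, 2.5, 0], -0.092], [1, [1.7, 2.5, 0], -0.092], [1, [1.7, 2.5, 0.1], -0.092], [1, [1.7, 2.5, 0.1], -0.092], [1, [1.7, 2.5, 0.1], -0.092]])

```text
clock: 21.92
eef_pos: [445.8, -67.4, 76.4]
eef_rot: [3.141, -0.002, -1.106]
wrist_force: [0.3, -0.4, -0.3]
finger_gap: 94.0
```

arm_command(steps=[[1, [1.7, 2.5, 0.2], -0.092], [1, [1.7, 2.5, 0.2], -0.092], [1, [1.7, 2.5, 0.2], -0.092], [1, [1.7, 2.5, 0.2], -0.092], [1, [1.7, 2.5, 0.2], -0.092]])

```text
clock: 22.33
eef_pos: [397.7, -210.1, 66.8]
eef_rot: [3.14, -0.002, -0.647]
wrist_force: [0.4, 0.5, -0.2]
finger_gap: 94.2
```

arm_command(steps=[[1, [1.7, 2.5, 0.2], -0.092], [1, [1.7, 2.5, 0.2], -0.092], [1, [1.7, 2.5, 0.2], -0.092], [1, [1.7, 2.5, 0.2], -0.092], [1, [1.5, 2.5, 0.2], -0.09]])

```text
clock: 22.75
eef_pos: [415.8, -358.7, 57.0]
eef_rot: [3.139, -0.001, -0.189]
wrist_force: [-0.3, 0.9, -0.0]
finger_gap: 93.8
```

```bash
python3 t.py;  python3 wpic.py w10
```

```text
clk 22.75 [ 415.8 -358.7   57. ] r 549.1 az -0.712 tilt 0.0028 dir -1.32 rot [ 3.1391e+00 -1.2000e-03 -1.8950e-01] j [-0.778  0.422  1.648 -0.002  1.07  -0.587]
22.75 [ 415.8 -358.7   57. ] [ 3.1391e+00 -1.2000e-03 -1.8950e-01] [-0.3  0.9 -0. ] 93.8
```

View pics/w10.png

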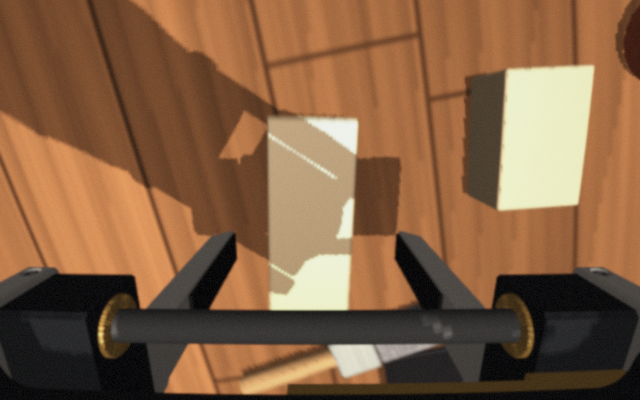

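```bash
python3 rect.py w10 50 '[(268,117),(358,119),(348,310),(270.5,310)]'
```

```text
[[400.1, -281.4], [457.4, -293.6], [428.1, -431.6], [370.0, -420.5]] ctr [ 413.9 -356.8] sides [142.4, 58.6, 141.1, 59.2]
long heading 1.3577 jaw yaw -0.2131
long heading 1.3619 jaw yaw -0.2088
```

arm_command(steps=[[1, [-0.25, 0.2, 2], 0.021], [1, [0, 0, 2.5], 0], [1, [0, 0, 1.5], 0], [1, [0, 0, 0.8], 0], [1, [0, 0, 0.2], 0]])

```text
clock: 23.22
eef_pos: [412.5, -358.0, -14.5]
eef_rot: [3.14, 0.001, -0.214]
wrist_force: [0.6, 0.3, -0.5]
finger_gap: 93.9
```

arm_command(steps=[[0, [0, 0, 0], 0], [0, [0, 0, 0], 0], [0, [0, 0, 0], 0], [0, [0, 0, 0], 0], [0, [0, 0, 0], 0]])

```text
clock: 23.63
eef_pos: [413.1, -358.6, -13.2]
eef_rot: [3.139, -0.001, -0.214]
wrist_force: [0.3, -1.6, 0.2]
finger_gap: 63.6
```

arm_command(steps=[[0, [0, 0, 0], 0], [0, [0, 0, 0], 0]])

```text
clock: 23.8
eef_pos: [412.8, -358.5, -13.3]
eef_rot: [3.139, -0.0, -0.214]
wrist_force: [-2.1, 1.1, 6.4]
finger_gap: 59.7
```

```bash
python3 t.py
```

```text
clk 23.8 [ 412.8 -358.5  -13.3] r 546.7 az -0.715 tilt 0.0022 dir -1.614 rot [ 3.1394e+00 -4.0000e-04 -2.1440e-01] j [-0.781  0.522  1.692 -0.002  0.926 -0.566]
```

arm_command(steps=[[0, [0, 0, -0.3], 0], [0, [0, 0, -1.2], 0], [0, [0, 0, -2.5], 0], [0, [0, 0, -3], 0], [0, [0, 0, -2.7], 0]])

```text
clock: 24.22
eef_pos: [412.7, -358.0, 85.2]
eef_rot: [3.14, -0.0, -0.214]
wrist_force: [-0.4, -1.1, -2.0]
finger_gap: 60.0
```

```bash
python3 go.py 606 -121 84 -1.571 14
```

```text
clock 24.22 at [ 412.7 -358.    85.2] rot [ 3.1397e+00 -3.0000e-04 -2.1440e-01] F [-0.4 -1.1 -2. ] gap 60.0
rows 14 shift cm [-0.376 -2.33 ] 0.009 turn 0.0969 | total xy tool-now [ -5.27 -32.63] 0.12 1.3566
```

arm_command(steps=[[0, [-0.38, -2.33, 0], 0.097], [0, [-0.38, -2.33, 0], 0.097], [0, [-0.38, -2.33, 0], 0.097], [0, [-0.38, -2.33, 0], 0.097], [0, [-0.38, -2.33, 0], 0.097]])

```text
clock: 24.63
eef_pos: [441.3, -243.6, 83.8]
eef_rot: [3.14, -0.002, -0.705]
wrist_force: [0.2, 1.0, -3.1]
finger_gap: 59.9
```

arm_command(steps=[[0, [-0.38, -2.33, 0], 0.097], [0, [-0.38, -2.33, 0], 0.097], [0, [-0.38, -2.33, 0], 0.097], [0, [-0.38, -2.33, 0], 0.097], [0, [-0.38, -2.33, 0], 0.097]])

```text
clock: 25.05
eef_pos: [520.1, -156.5, 83.6]
eef_rot: [3.141, -0.002, -1.189]
wrist_force: [0.7, -0.4, -3.2]
finger_gap: 60.0
```

arm_command(steps=[[0, [-0.38, -2.33, 0], 0.097], [0, [-0.38, -2.33, 0], 0.097], [0, [-0.38, -2.33, 0], 0.097], [0, [-0.38, -2.33, 0], 0.097], [0, [0, 0, 0], 0]])

```text
clock: 25.47
eef_pos: [608.5, -119.6, 83.2]
eef_rot: [-3.14, -0.002, -1.577]
wrist_force: [-0.8, -1.1, -4.1]
finger_gap: 59.6
```

```bash
python3 t.py; python3 wpic.py w11
```

```text
clk 25.47 [ 608.5 -119.6   83.2] r 620.1 az -0.194 tilt 0.0022 dir -0.974 rot [-3.1403e+00 -1.8000e-03 -1.5771e+00] j [-0.252  0.537  1.408 -0.002  1.196  1.325]
25.47 [ 608.5 -119.6   83.2] [-3.1403e+00 -1.8000e-03 -1.5771e+00] [-0.8 -1.1 -4.1] 59.6
```

View pics/w11.png

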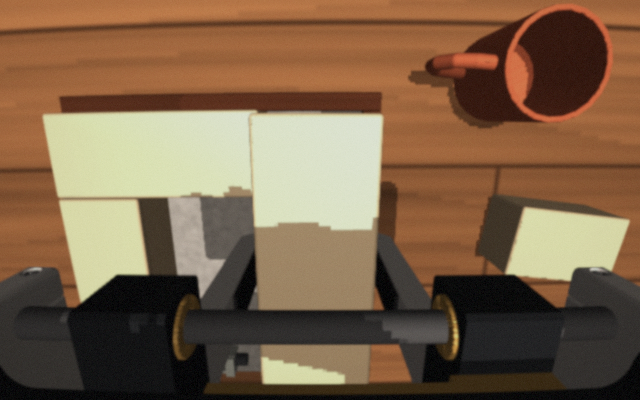

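```bash
python3 rect.py w11 146.5 '[(250,114),(382,113.5),(361,383),(263,384)]'; python3 rect.py w11 70 '[(46,115),(250,110),(251,197),(58,197)]';python3 rect.py w11 32 '[(62,97),(380,93),(380,93),(62,97)]'
```

```text
[[684.2, -92.1], [684.1, -150.2], [539.7, -145.5], [539.5, -90.9]] ctr [ 611.9 -119.7] sides [144.7, 58.1, 144.5, 54.7]
long heading -0.0087 jaw yaw -1.5794
long heading -0.0326 jaw yaw -1.6034
[[687.3, 63.7], [688.0, -77.6], [628.4, -75.1], [629.4, 66.5]] ctr [658.3  -5.6] sides [57.9, 141.3, 59.7, 141.6]
long heading -0.0475 jaw yaw -1.6183
long heading -0.0416 jaw yaw -1.6124
[[701.7, 78.9], [701.2, -171.2], [701.2, -171.2], [701.7, 78.9]] ctr [701.4 -46.2] sides [0.0, 250.1, 0.0, 250.1]
long heading 0.0 jaw yaw -1.5708
long heading 0.0 jaw yaw -1.5708
```

arm_command(steps=[[0, [0, 0.1, 2.0], 0], [0, [0, 0, 2.5], 0], [0, [0, 0, 1.7], 0], [0, [0, 0, 0.8], 0], [0, [0, 0, 0.1], 0]])

```text
clock: 25.93
eef_pos: [603.7, -121.2, 10.5]
eef_rot: [3.139, -0.001, -1.572]
wrist_force: [-0.2, 0.7, -3.5]
finger_gap: 59.7
```

arm_command(steps=[[0, [0, 0, 0.1], 0], [0, [0, 0, 0], 0]])

```text
clock: 26.1
eef_pos: [605.4, -121.4, 12.0]
eef_rot: [-3.14, -0.002, -1.572]
wrist_force: [0.7, 0.1, -2.2]
finger_gap: 59.8
```

```bash
python3 t.py
```

```text
clk 26.1 [ 605.4 -121.4   12. ] r 617.4 az -0.198 tilt 0.0028 dir -1.01 rot [-3.1401e+00 -2.4000e-03 -1.5722e+00] j [-0.256  0.616  1.465 -0.002  1.059  1.317]
```

arm_command(steps=[[0, [0, 0, 0.2], 0], [0, [0, 0, 0.15], 0], [0, [0, -0.2, 0.05], 0], [0, [0, -0.2, 0], 0], [0, [0, 0, 0], 0]])

```text
clock: 26.52
eef_pos: [609.3, -121.2, 6.9]
eef_rot: [-3.141, -0.002, -1.572]
wrist_force: [0.8, 0.2, -2.0]
finger_gap: 59.8
```

arm_command(steps=[[0, [0, -0.1, 0.05], 0], [0, [0, -0.1, 0], 0], [0, [0, 0, 0], 0]])

```text
clock: 26.77
eef_pos: [610.9, -121.2, 6.7]
eef_rot: [3.141, -0.002, -1.572]
wrist_force: [-3.7, 0.5, 5.1]
finger_gap: 59.6
```

arm_command(steps=[[0, [0, -0.1, 0], 0], [0, [0, -0.1, 0], 0], [0, [0, 0, 0], 0]])

```text
clock: 27.02
eef_pos: [612.3, -121.2, 6.7]
eef_rot: [3.14, -0.002, -1.572]
wrist_force: [-10.2, 0.7, 8.5]
finger_gap: 60.0
```

arm_command(steps=[[0, [0, -0.1, 0], 0], [0, [0, -0.1, 0], 0], [0, [0, 0, 0], 0]])

```text
clock: 27.27
eef_pos: [612.4, -121.2, 6.6]
eef_rot: [3.136, -0.001, -1.573]
wrist_force: [-26.5, 0.6, 18.1]
finger_gap: 59.7
```

arm_command(steps=[[0, [-0.2, 0.25, -0.1], 0], [0, [-0.3, 0, 0], 0], [0, [-0.3, 0, 0], 0], [0, [0, 0, 0], 0]])

```text
clock: 27.6
eef_pos: [612.4, -112.5, 6.9]
eef_rot: [3.141, -0.002, -1.572]
wrist_force: [-1.1, 0.5, -3.9]
finger_gap: 59.7
```

arm_command(steps=[[0, [-0.1, 0, 0], 0], [0, [-0.1, 0, 0], 0], [0, [0, 0, 0], 0]])

```text
clock: 27.85
eef_pos: [612.5, -111.1, 7.1]
eef_rot: [3.142, -0.002, -1.572]
wrist_force: [0.4, 0.2, -3.3]
finger_gap: 60.0
```

```bash
python3 t.py
```

```text
clk 27.85 [ 612.5 -111.1    7.1] r 622.5 az -0.179 tilt 0.002 dir -1.591 rot [ 3.1416e+00 -2.0000e-03 -1.5724e+00] j [-0.237  0.634  1.449 -0.002  1.059  1.336]
```

arm_command(steps=[[0, [-0.1, 0, 0.05], 0], [0, [-0.1, 0, 0], 0], [0, [0, 0, 0], 0]])

```text
clock: 28.1
eef_pos: [612.5, -111.0, 7.1]
eef_rot: [-3.141, -0.004, -1.573]
wrist_force: [-2.6, -11.4, -1.1]
finger_gap: 59.7
```

arm_command(steps=[[0, [-0.1, 0, 0], 0], [0, [-0.1, 0, 0], 0], [0, [0, 0, 0], 0]])

```text
clock: 28.35
eef_pos: [612.4, -111.0, 7.4]
eef_rot: [-3.141, -0.007, -1.574]
wrist_force: [-3.8, -24.1, 0.1]
finger_gap: 59.6
```

arm_command(steps=[[0, [0.25, -0.1, 0.05], 0], [0, [0, -0.1, 0.05], 0], [0, [0, -0.1, 0], 0], [0, [0, 0, 0], 0]])

```text
clock: 28.68
eef_pos: [612.7, -111.2, 6.6]
eef_rot: [3.135, -0.003, -1.573]
wrist_force: [-29.1, -6.9, 19.6]
finger_gap: 59.8
```

arm_command(steps=[[0, [0, 0.35, 0], 0], [0.8, [0, 0, 0], 0], [0.8, [0, 0, 0], 0], [0.8, [0, 0, 0], 0]])

```text
clock: 29.02
eef_pos: [612.2, -109.5, 5.8]
eef_rot: [-3.141, -0.002, -1.572]
wrist_force: [-0.4, -0.1, 0.3]
finger_gap: 74.1
```

```bash
python3 t.py; python3 wpic.py w12
```

```text
clk 29.02 [ 612.2 -109.5    5.8] r 621.9 az -0.177 tilt 0.0019 dir -1.368 rot [-3.1412e+00 -1.9000e-03 -1.5722e+00] j [-0.235  0.634  1.452 -0.002  1.055  1.338]
29.02 [ 612.2 -109.5    5.8] [-3.1412e+00 -1.9000e-03 -1.5722e+00] [-0.4 -0.1  0.3] 74.1
```

View pics/w12.png

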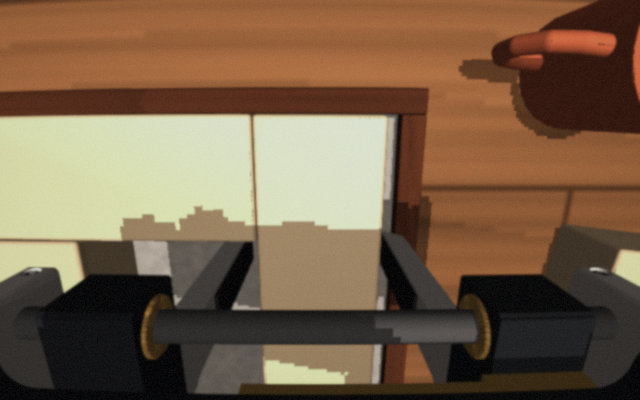

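arm_command(steps=[[0.8, [0, 0, -1], 0], [0.8, [0, 0, -3], 0], [1, [0, 0, -3], 0]])

```text
clock: 29.32
eef_pos: [611.3, -109.2, 76.1]
eef_rot: [3.139, -0.001, -1.572]
wrist_force: [0.1, 1.0, 1.3]
finger_gap: 79.3
```

```bash
python3 go.py 592 332 55 -0.170 15; python3 - <<'E'
import numpy as np
from h import *
s=manip.read_state();p=np.array(s['eef_pos'][:2]);y=s['eef_rot'][2]
import subprocess
E
```

```text
clock 29.32 at [ 611.3 -109.2   76.1] rot [ 3.1392e+00 -1.4000e-03 -1.5722e+00] F [0.1 1.  1.3] gap 79.3
rows 15 shift cm [-2.623 -1.831] 0.141 turn -0.0935 | total xy tool-now [-39.35 -27.46] 2.11 -1.4022
```

arm_command(steps=[[1, [-2.62, -1.83, 0], -0.0935], [1, [-2.62, -1.83, 0], -0.0935], [1, [-2.62, -1.83, 0], -0.0935], [1, [-2.62, -1.83, 0], -0.0935], [1, [-2.62, -1.83, 0], -0.0935]])

```text
clock: 29.73
eef_pos: [677.9, 36.3, 76.1]
eef_rot: [3.141, -0.002, -1.1]
wrist_force: [0.3, 0.5, -0.2]
finger_gap: 94.0
```

```bash
python3 t.py
```

```text
clk 29.73 [677.9  36.3  76.1] r 678.8 az 0.054 tilt 0.002 dir -1.252 rot [ 3.1413e+00 -2.0000e-03 -1.1004e+00] j [ 0.     0.672  1.209 -0.002  1.259  1.102]
```

arm_command(steps=[[1, [-2.62, -1.83, 0], -0.0935], [1, [-2.62, -1.83, 0], -0.0935], [1, [-2.62, -1.83, 0], -0.0935], [1, [-2.62, -1.83, 0], -0.0935], [1, [-2.62, -1.83, 0], -0.0935]])

```text
clock: 30.15
eef_pos: [670.2, 194.9, 75.7]
eef_rot: [3.14, -0.001, -0.633]
wrist_force: [0.8, 0.4, -0.8]
finger_gap: 94.4
```

```bash
python3 t.py; python3 go.py 592 332 60 -0.170 5
```

```text
clk 30.15 [670.2 194.9  75.7] r 698.0 az 0.283 tilt 0.0018 dir -1.397 rot [ 3.1403e+00 -1.3000e-03 -6.3260e-01] j [ 0.231  0.717  1.137 -0.002  1.288  0.864]
clock 30.15 at [670.2 194.9  75.7] rot [ 3.1403e+00 -1.3000e-03 -6.3260e-01] F [ 0.8  0.4 -0.8] gap 94.4
rows 5 shift cm [-2.62  -1.811] 0.313 turn -0.0925 | total xy tool-now [-13.1   -9.06] 1.57 -0.4626
```

arm_command(steps=[[1, [-2.62, -1.83, 0], -0.0935], [1, [-2.62, -1.83, 0], -0.0935], [1, [-2.62, -1.83, 0], -0.0935], [1, [-2.62, -1.83, 0.5], -0.0935], [1, [-2.62, -1.83, 0.5], -0.09]])

```text
clock: 30.57
eef_pos: [592.2, 333.0, 65.6]
eef_rot: [3.14, -0.001, -0.168]
wrist_force: [0.9, 0.2, -0.2]
finger_gap: 94.1
```

arm_command(steps=[[1, [0, 0, 0.5], 0]])

```text
clock: 30.65
eef_pos: [589.6, 335.9, 60.4]
eef_rot: [3.14, 0.0, -0.163]
wrist_force: [-0.7, 0.5, 0.4]
finger_gap: 93.6
```

```bash
python3 t.py; python3 wpic.py w13
```

```text
clk 30.65 [589.6 335.9  60.4] r 678.6 az 0.518 tilt 0.0011 dir -1.816 rot [ 3.1405e+00  1.0000e-04 -1.6310e-01] j [ 4.640e-01  6.880e-01  1.221e+00 -1.000e-03  1.233e+00  6.280e-01]
30.65 [589.6 335.9  60.4] [ 3.1405e+00  1.0000e-04 -1.6310e-01] [-0.7  0.5  0.4] 93.6
```

View pics/w13.png

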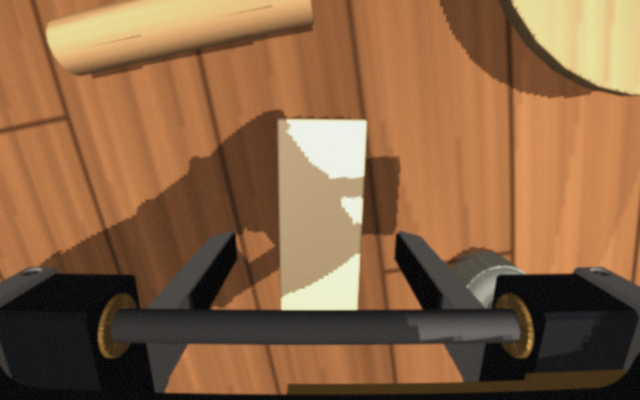

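```bash
python3 rect.py w13 50 '[(278,119),(366,121),(359,309),(281,309)]'
```

```text
[[577.7, 410.5], [635.0, 399.8], [612.5, 260.6], [552.9, 270.3]] ctr [594.5 335.3] sides [142.4, 58.3, 141.1, 60.4]
long heading 1.3951 jaw yaw -0.1757
long heading 1.4102 jaw yaw -0.1606
```

arm_command(steps=[[1, [0.5, 0.35, 1.5], 0.005], [1, [0, 0, 2.2], 0], [1, [0, 0, 0.5], 0]])

```text
clock: 30.95
eef_pos: [596.9, 324.6, 14.1]
eef_rot: [3.137, 0.003, -0.181]
wrist_force: [-0.1, -0.4, -1.1]
finger_gap: 94.3
```

```bash
python3 go.py 594 332 -13 -0.168 1
```

```text
clock 30.95 at [596.9 324.6  14.1] rot [ 3.137e+00  3.000e-03 -1.814e-01] F [-0.1 -0.4 -1.1] gap 94.3
rows 1 shift cm [-0.417 -0.676] 2.709 turn -0.0134 | total xy tool-now [-0.42 -0.68] 2.71 -0.0134
```

arm_command(steps=[[1, [-0.25, -0.4, 1.2], -0.005], [1, [0, 0, 1.0], 0], [1, [0, 0, 0.2], 0], [1, [0, 0, 0], 0]])

```text
clock: 31.28
eef_pos: [595.3, 330.9, -6.9]
eef_rot: [3.139, 0.001, -0.174]
wrist_force: [-0.4, 0.2, -1.1]
finger_gap: 94.3
```

```bash
python3 go.py 594 332 -13 -0.168 1
```

```text
clock 31.28 at [595.3 330.9  -6.9] rot [ 3.1391e+00  5.0000e-04 -1.7370e-01] F [-0.4  0.2 -1.1] gap 94.3
rows 1 shift cm [-0.146 -0.082] 0.615 turn -0.0057 | total xy tool-now [-0.15 -0.08] 0.61 -0.0057
```

arm_command(steps=[[1, [-0.1, 0, 0.5], -0.005], [0, [0, 0, 0.1], 0], [0, [0, 0, 0], 0], [0, [0, 0, 0], 0], [0, [0, 0, 0], 0]])

```text
clock: 31.7
eef_pos: [594.6, 331.4, -11.8]
eef_rot: [3.14, -0.001, -0.168]
wrist_force: [0.4, -0.6, -0.5]
finger_gap: 70.6
```

arm_command(steps=[[0, [0, 0, 0], 0], [0, [0, 0, 0], 0], [0, [0, 0, 0], 0], [0, [0, 0, 0], 0]])

```text
clock: 32.03
eef_pos: [594.3, 331.5, -11.9]
eef_rot: [3.14, 0.0, -0.168]
wrist_force: [-4.3, -0.3, 4.5]
finger_gap: 60.4
```

```bash
python3 t.py
```

```text
clk 32.03 [594.3 331.5 -11.9] r 680.5 az 0.509 tilt 0.0019 dir -1.775 rot [ 3.1397e+00  1.0000e-04 -1.6840e-01] j [ 0.456  0.775  1.255 -0.002  1.113  0.625]
```

arm_command(steps=[[0, [0, 0, -0.3], 0], [0, [0, 0, -1.2], 0], [0, [0, 0, -2.5], 0], [0, [0, 0, -3], 0], [0, [0, 0, -3], 0]])

```text
clock: 32.45
eef_pos: [594.3, 331.3, 89.3]
eef_rot: [3.139, 0.0, -0.169]
wrist_force: [0.9, 1.2, -2.8]
finger_gap: 59.9
```

```bash
python3 go.py 503 -74 88 0 13
```

```text
clock 32.45 at [594.3 331.3  89.3] rot [ 3.1391e+00  1.0000e-04 -1.6860e-01] F [ 0.9  1.2 -2.8] gap 59.9
rows 13 shift cm [-0.417  3.172] 0.01 turn -0.013 | total xy tool-now [-5.42 41.23] 0.13 -0.1686
```

arm_command(steps=[[0, [-0.42, 3.17, 0], -0.013], [0, [-0.42, 3.17, 0], -0.013], [0, [-0.42, 3.17, 0], -0.013], [0, [-0.42, 3.17, 0], -0.013], [0, [-0.42, 3.17, 0], -0.013]])

```text
clock: 32.87
eef_pos: [550.7, 176.2, 88.9]
eef_rot: [3.14, -0.001, -0.103]
wrist_force: [1.5, -0.4, -3.2]
finger_gap: 59.3
```

arm_command(steps=[[0, [-0.42, 3.17, 0], -0.013], [0, [-0.42, 3.17, 0], -0.013], [0, [-0.42, 3.17, 0], -0.013], [0, [-0.42, 3.17, 0], -0.013], [0, [-0.42, 3.17, 0], -0.013]])

```text
clock: 33.28
eef_pos: [517.6, 19.7, 89.3]
eef_rot: [3.139, -0.001, -0.038]
wrist_force: [0.5, -0.4, -2.7]
finger_gap: 59.7
```

arm_command(steps=[[0, [-0.42, 3.17, 0], -0.013], [0, [-0.42, 3.17, 0], -0.013], [0, [-0.42, 3.17, 0], -0.013], [0, [0, 0, 0], 0], [0, [0, 0, 0], 0]])

```text
clock: 33.7
eef_pos: [503.0, -74.9, 89.3]
eef_rot: [3.139, -0.001, -0.002]
wrist_force: [0.2, 0.4, -3.2]
finger_gap: 59.7
```

```bash
python3 t.py; python3 wpic.py w14
```

```text
clk 33.7 [503.  -74.9  89.3] r 508.5 az -0.148 tilt 0.0025 dir -1.211 rot [ 3.1393e+00 -9.0000e-04 -2.2000e-03] j [-0.219  0.298  1.735 -0.002  1.107 -0.215]
33.7 [503.  -74.9  89.3] [ 3.1393e+00 -9.0000e-04 -2.2000e-03] [ 0.2  0.4 -3.2] 59.7
```

View pics/w14.png

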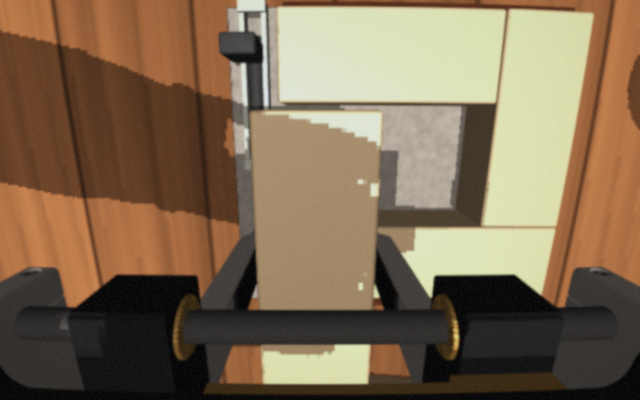

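```bash
python3 rect.py w14 70 '[(279,9),(503,12),(496,103),(282.5,102)]';python3 rect.py w14 151 '[(250,113),(382,112),(361,383),(263,384)]';python3 rect.py w14 70 '[(508,12),(592,14),(555,229),(484,226)]'
```

```text
[[480.6, 65.7], [626.1, 65.4], [628.2, 7.9], [481.5, 7.9]] ctr [554.1  36.7] sides [57.7, 145.5, 57.5, 146.8]
long heading 1.5866 jaw yaw 0.0158
long heading 1.6077 jaw yaw 0.0369
[[474.8, -0.3], [533.4, 0.0], [529.4, -146.9], [473.9, -147.6]] ctr [502.9 -73.7] sides [147.3, 58.6, 147.0, 55.4]
long heading 1.5653 jaw yaw -0.0055
long heading 1.5436 jaw yaw -0.0272
[[629.5, 65.5], [687.5, 66.4], [687.6, -84.0], [631.1, -81.3]] ctr [658.9  -8.4] sides [146.8, 58.0, 150.4, 56.6]
long heading 1.582 jaw yaw 0.0113
long heading 1.5716 jaw yaw 0.0008
```

arm_command(steps=[[0, [0, 0, 2.0], 0], [0, [0, 0, 2.5], 0], [0, [0, 0, 1.8], 0], [0, [0, 0, 1], 0], [0, [0, 0, 0.3], 0]])

```text
clock: 34.17
eef_pos: [502.4, -72.4, 11.4]
eef_rot: [3.14, 0.002, 0.002]
wrist_force: [-0.4, 2.5, -1.5]
finger_gap: 60.1
```

arm_command(steps=[[0, [0, 0, 0], 0], [0, [0, 0, 0], 0]])

```text
clock: 34.33
eef_pos: [503.3, -73.4, 13.3]
eef_rot: [3.139, -0.0, 0.001]
wrist_force: [-1.2, 0.9, -3.3]
finger_gap: 59.8
```

```bash
python3 t.py; python3 wpic.py w15
```

```text
clk 34.33 [503.3 -73.4  13.3] r 508.7 az -0.145 tilt 0.0022 dir -1.371 rot [ 3.1394e+00 -4.0000e-04  1.1000e-03] j [-0.216  0.409  1.789 -0.003  0.942 -0.215]
34.33 [503.3 -73.4  13.3] [ 3.1394e+00 -4.0000e-04  1.1000e-03] [-1.2  0.9 -3.3] 59.8
```

View pics/w15.png

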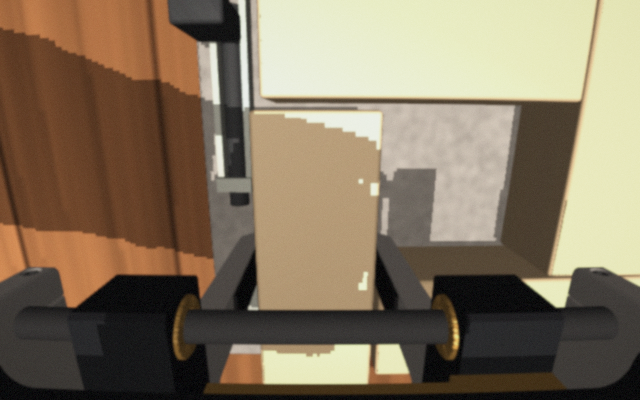

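arm_command(steps=[[0, [0, 0, 0.25], 0], [0, [0, 0, 0.15], 0], [0, [0.2, 0, 0.05], 0], [0, [0.15, 0, 0.03], 0], [0, [0, 0, 0], 0]])

```text
clock: 34.8
eef_pos: [506.3, -73.7, 8.0]
eef_rot: [3.14, 0.001, 0.0]
wrist_force: [-5.3, 2.8, 3.2]
finger_gap: 60.0
```

arm_command(steps=[[0, [0.1, 0, 0.05], 0], [0, [0.1, 0, 0], 0], [0, [0, 0, 0], 0]])

```text
clock: 35.05
eef_pos: [507.3, -73.7, 8.0]
eef_rot: [3.14, 0.003, 0.001]
wrist_force: [-16.9, 0.7, 17.8]
finger_gap: 59.5
```

arm_command(steps=[[0, [0.05, 0, -0.1], 0], [0, [0.1, 0, 0], 0], [0, [0, 0, 0], 0]])

```text
clock: 35.3
eef_pos: [507.4, -73.4, 8.1]
eef_rot: [3.141, 0.006, 0.0]
wrist_force: [-22.0, 3.7, 13.8]
finger_gap: 59.5
```

arm_command(steps=[[0, [0.1, 0, 0], 0], [0, [0.1, 0, 0], 0], [0, [0, 0, 0], 0]])

```text
clock: 35.55
eef_pos: [507.2, -73.3, 7.9]
eef_rot: [3.141, 0.012, 0.001]
wrist_force: [-37.5, 2.2, 25.8]
finger_gap: 59.6
```

arm_command(steps=[[0, [-0.4, -0.1, -0.1], 0], [0, [0, -0.2, 0], 0], [0, [0, -0.2, 0], 0], [0, [0, 0, 0], 0]])

```text
clock: 35.88
eef_pos: [507.7, -68.5, 9.1]
eef_rot: [3.14, 0.001, 0.0]
wrist_force: [-5.2, -0.5, -0.8]
finger_gap: 59.7
```

arm_command(steps=[[0, [0, -0.1, 0], 0], [0, [0, -0.1, 0], 0], [0, [0, 0, 0], 0]])

```text
clock: 36.13
eef_pos: [507.8, -67.5, 9.1]
eef_rot: [3.138, 0.001, 0.0]
wrist_force: [-4.2, -9.5, -3.2]
finger_gap: 60.2
```

Contact in y, near −67.5. Press it a little more, settle onto the slab, and push x again.

arm_command(steps=[[0, [0, -0.1, 0.05], 0], [0, [0, -0.1, 0.05], 0], [0, [0, 0, 0], 0]])

```text
clock: 36.38
eef_pos: [507.8, -67.4, 9.0]
eef_rot: [3.135, 0.001, 0.001]
wrist_force: [-12.0, -23.7, 9.3]
finger_gap: 59.9
```

arm_command(steps=[[0, [0.1, 0, 0.05], 0], [0, [0.15, 0, 0.03], 0], [0, [0, 0, 0], 0]])

```text
clock: 36.63
eef_pos: [508.0, -67.3, 7.9]
eef_rot: [3.136, 0.006, 0.001]
wrist_force: [-29.8, -23.3, 21.2]
finger_gap: 59.4
```

```bash
python3 t.py; python3 wpic.py w16
```

```text
clk 36.63 [508.  -67.3   7.9] r 512.4 az -0.132 tilt 0.0084 dir -2.419 rot [3.136e+00 6.300e-03 9.000e-04] j [-0.199  0.429  1.776 -0.008  0.942 -0.195]
36.63 [508.  -67.3   7.9] [3.136e+00 6.300e-03 9.000e-04] [-29.8 -23.3  21.2] 59.4
```

View pics/w16.png

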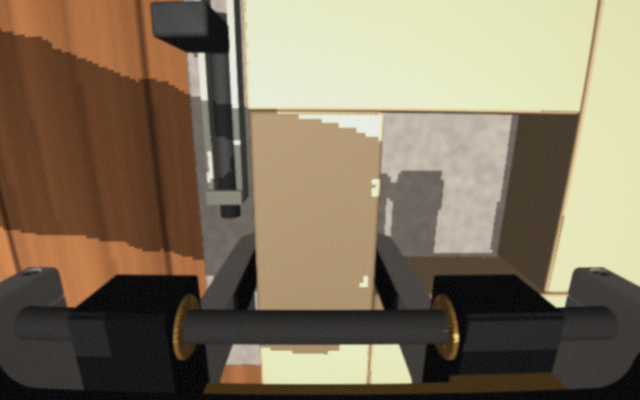

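```bash
python3 - <<'E'
import cv2
p=cv2.imread('pics/w14.png')
cv2.imwrite('pics/w14c.png',cv2.resize(p[0:120,470:610],None,fx=5,fy=5,interpolation=cv2.INTER_CUBIC))
p=cv2.imread('pics/w16.png')
cv2.imwrite('pics/w16c.png',cv2.resize(p[80:150,220:400],None,fx=4.4,fy=4.4,interpolation=cv2.INTER_CUBIC))
E
```

```text
(no output)
```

View pics/w14c.png

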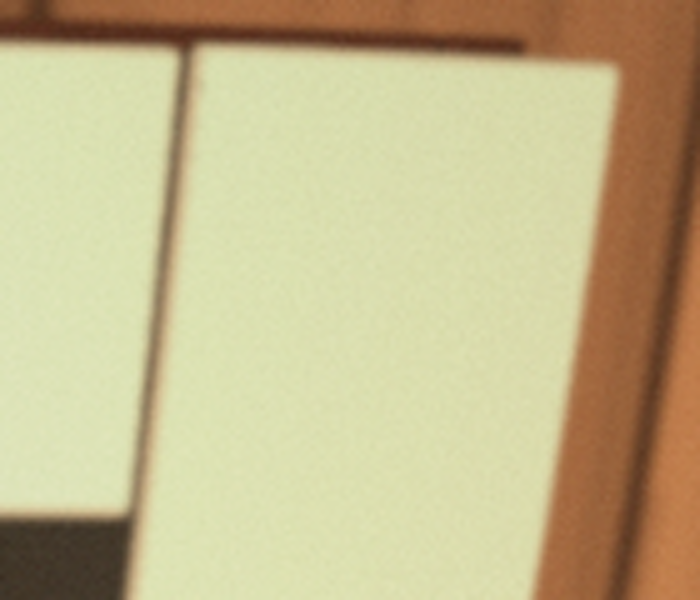

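View pics/w16c.png

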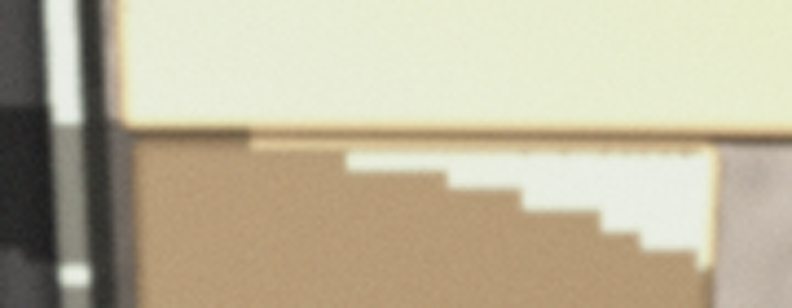

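arm_command(steps=[[0, [-0.4, 0.3, -0.03], 0], [0.75, [0, 0, 0], 0], [0.75, [0, 0, 0], 0], [0.75, [0, 0, 0], 0]])

```text
clock: 37.02
eef_pos: [507.2, -67.5, 8.0]
eef_rot: [3.14, -0.001, 0.001]
wrist_force: [0.3, 0.7, -0.2]
finger_gap: 70.4
```

arm_command(steps=[[0.75, [0, 0, -1], 0], [0.75, [0, 0, -3], 0], [0, [0, 0, -3], 0], [0, [0, 0, -2], 0], [0, [0, 0, 0], 0]])

```text
clock: 37.43
eef_pos: [508.8, -67.6, 102.8]
eef_rot: [3.138, -0.007, 0.001]
wrist_force: [0.6, 0.7, 0.2]
finger_gap: 53.8
```

```bash
python3 t.py; python3 wpic.py w17; python3 - <<'E'
import cv2
p=cv2.imread('pics/w17.png')
cv2.imwrite('pics/w17c.png',cv2.resize(p[0:280,200:600],None,fx=2,fy=2,interpolation=cv2.INTER_CUBIC))
E
```

```text
clk 37.43 [508.8 -67.6 102.8] r 513.2 az -0.132 tilt 0.0079 dir -0.439 rot [ 3.1382e+00 -7.2000e-03  1.1000e-03] j [-0.202  0.287  1.714 -0.002  1.132 -0.203]
37.43 [508.8 -67.6 102.8] [ 3.1382e+00 -7.2000e-03  1.1000e-03] [0.6 0.7 0.2] 53.8
```

View pics/w17c.png

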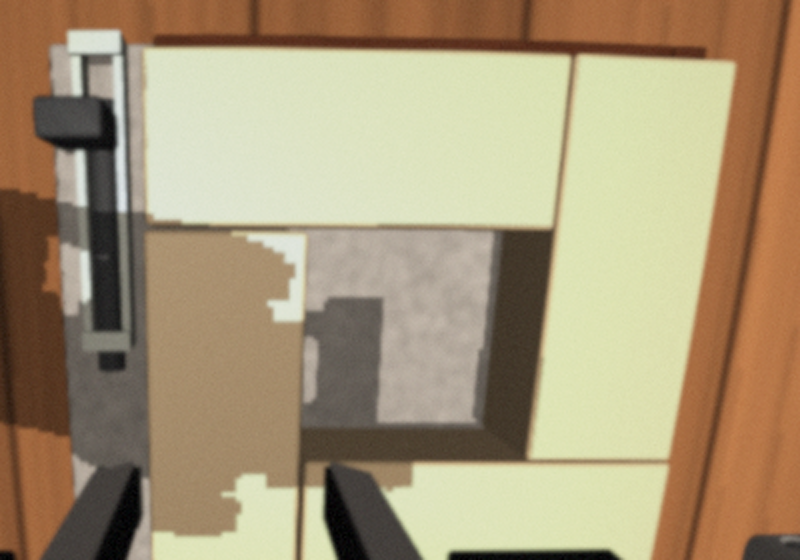

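```bash
python3 go.py 456 20 90 0.001 4
```

```text
clock 37.48 at [507.8 -67.4 100.4] rot [ 3.1388e+00 -4.6000e-03  1.0000e-03] F [ 0.  -0.4 -0.7] gap 49.7
rows 4 shift cm [-1.294 -2.187] 0.26 turn -0.0 | total xy tool-now [-5.17 -8.75] 1.04 -0.0
```

arm_command(steps=[[0, [-1.3, -2.2, 0], 0], [0, [-1.3, -2.2, 0], 0], [0, [-1.3, -2.2, 0], 0], [0, [-1.3, -2.15, 0], 0], [0, [0, 0, 0], 0]])

```text
clock: 37.9
eef_pos: [452.3, 22.6, 97.0]
eef_rot: [3.14, 0.002, 0.003]
wrist_force: [-1.0, -0.6, -0.8]
finger_gap: 16.7
```

arm_command(steps=[[0, [0, 0, 0], 0], [0, [0, 0, 1], 0], [0, [0, 0, 1.5], 0], [0, [0, 0, 1.5], 0], [0, [0, 0, 0], 0]])

```text
clock: 38.32
eef_pos: [453.1, 19.3, 54.5]
eef_rot: [3.14, 0.005, -0.0]
wrist_force: [-0.6, -0.3, -1.0]
finger_gap: 0.1
```

```bash
python3 t.py; python3 wpic.py w18;python3 - <<'E'
from h import *
p,d=manip.camera('side'); cv2.imwrite('pics/s18.png',cv2.resize(p[120:290,220:420][:,:,::-1],None,fx=3.5,fy=3.5,interpolation=cv2.INTER_CUBIC))
E
```

```text
clk 38.32 [453.1  19.3  54.5] r 453.5 az 0.042 tilt 0.0051 dir -2.763 rot [ 3.1397e+00  4.7000e-03 -4.0000e-04] j [-0.037  0.238  1.907 -0.002  1.    -0.035]
38.32 [453.1  19.3  54.5] [ 3.1397e+00  4.7000e-03 -4.0000e-04] [-0.6 -0.3 -1. ] 0.1
```

View pics/w18.png

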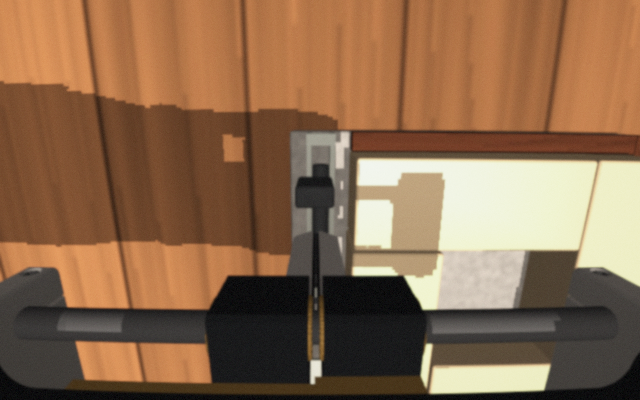

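View pics/s18.png

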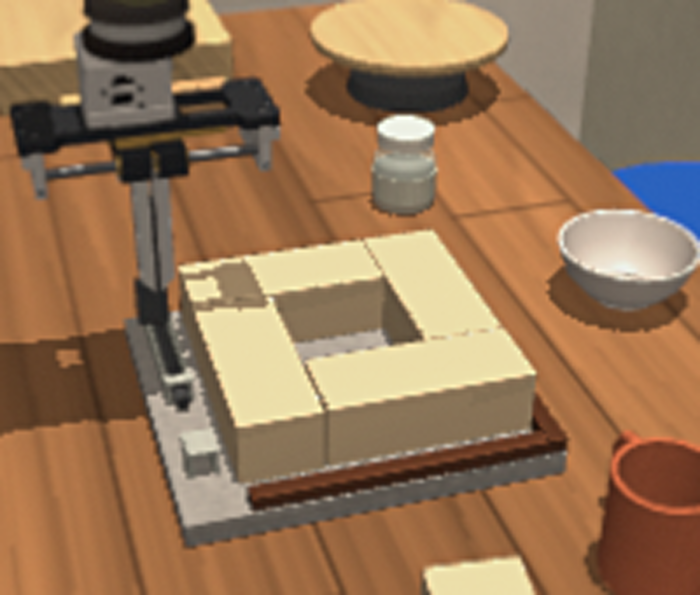

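```bash
python3 - <<'E'
import cv2
p=cv2.imread('pics/w18.png')
cv2.imwrite('pics/w18c.png',cv2.resize(p[120:270,270:370],None,fx=5,fy=4,interpolation=cv2.INTER_CUBIC))
E
python3 rect.py w18 74 '[(300,178),(332,178),(333,194),(296,194)]'; python3 rect.py w18 70 '[(357,158),(596,161),(577,249),(353,249)]'
python3 - <<'E'
from h import *; import pickle
s,d=pickle.load(open('pics/w18.pkl','rb')); P=cloud('wrist',d,s)
for v in range(176,212,4): print(v,P[v,312].round(0),P[v,322].round(0))
E
```

```text
[[444.7, 56.7], [463.8, 56.7], [464.5, 46.9], [442.2, 46.9]] ctr [453.8  51.8] sides [10.1, 19.1, 9.8, 22.4]
long heading 1.3182 jaw yaw -0.2526
long heading 1.6455 jaw yaw 0.0747
[[478.8, 68.2], [627.5, 67.4], [627.4, 9.0], [478.2, 9.6]] ctr [553.   38.5] sides [58.7, 148.7, 58.4, 149.2]
long heading 1.5598 jaw yaw -0.011
long heading 1.5684 jaw yaw -0.0023
176 [451.  52.  42.] [458.  52.  41.]
180 [452.  52.  57.] [458.  52.  57.]
184 [452.  52.  70.] [458.  52.  69.]
188 [452.  51.  75.] [458.  51.  74.]
192 [452.  48.  75.] [458.  49.  76.]
196 [452.  46.  75.] [458.  46.  75.]
200 [452.  43.  74.] [458.  43.  75.]
204 [452.  41.  75.] [458.  41.  76.]
208 [451.  23.  21.] [459.  27.  34.]
```

View pics/w18c.png

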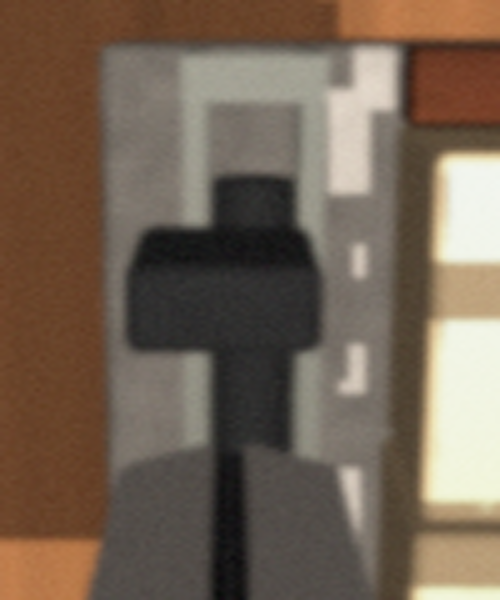

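arm_command(steps=[[0, [0, 0, 1.5], 0], [0, [0, 0, 1.5], 0], [0, [0, 0, 1.2], 0], [0, [0, 0, 0], 0], [0, [0, 0, 0], 0]])

```text
clock: 38.83
eef_pos: [454.7, 19.6, 16.0]
eef_rot: [3.14, 0.0, 0.0]
wrist_force: [0.8, 0.4, -1.1]
finger_gap: 0.7
```

arm_command(steps=[[0, [0.4, 0, 0], 0], [0, [0.3, 0, 0], 0], [0, [0.2, 0, 0], 0], [0, [0.1, 0, 0], 0], [0, [0, 0, 0], 0]])

```text
clock: 39.25
eef_pos: [464.8, 19.9, 15.9]
eef_rot: [3.14, -0.0, 0.001]
wrist_force: [0.1, -0.9, 0.6]
finger_gap: 0.5
```

arm_command(steps=[[0, [0.1, 0, 0], 0], [0, [0.1, 0, 0], 0], [0, [0.1, 0, 0], 0], [0, [0, 0, 0], 0]])

```text
clock: 39.58
eef_pos: [465.7, 19.9, 15.5]
eef_rot: [3.14, 0.004, 0.001]
wrist_force: [-14.3, -0.5, 12.7]
finger_gap: 0.5
```

arm_command(steps=[[0, [0.1, 0, 0], 0], [0, [0.1, 0, 0], 0], [0, [0.1, 0, 0], 0], [0, [0, 0, 0], 0]])

```text
clock: 39.92
eef_pos: [465.5, 19.9, 15.5]
eef_rot: [3.14, 0.012, 0.001]
wrist_force: [-38.8, -1.3, 34.5]
finger_gap: 0.4
```

arm_command(steps=[[0, [-0.9, 0, 0], 0], [0, [-0.8, 0, -0.3], 0], [0, [0, 2.9, 0], 0], [0, [0, 2.9, 0], 0], [0, [0, 2.7, 0], 0]])

```text
clock: 40.33
eef_pos: [453.4, -66.2, 19.2]
eef_rot: [3.139, -0.001, 0.002]
wrist_force: [-0.3, 0.1, -0.2]
finger_gap: 0.6
```

arm_command(steps=[[0, [0.3, 0, 0.3], 0], [0, [0.5, 0, 0], 0], [0, [0.3, 0, 0], 0], [0, [0.2, 0, 0], 0], [0, [0, 0, 0], 0]])

```text
clock: 40.75
eef_pos: [465.8, -64.3, 15.7]
eef_rot: [3.14, 0.003, 0.002]
wrist_force: [-7.5, -2.7, 4.2]
finger_gap: 0.7
```

arm_command(steps=[[0, [0.2, 0, 0], 0], [0, [0.1, 0, 0], 0], [0, [0.1, 0, 0], 0], [0, [0, 0, 0], 0]])

```text
clock: 41.08
eef_pos: [465.6, -64.2, 15.6]
eef_rot: [3.14, 0.012, 0.002]
wrist_force: [-40.5, -5.2, 32.0]
finger_gap: 0.2
```

arm_command(steps=[[0, [-1.2, 0, -0.3], 0], [0, [-0.5, 1.0, -0.3], 0], [0, [0, 3.3, 0], 0], [0, [0, 3.3, 0], 0], [0, [0, 2.6, 0], 0]])

```text
clock: 41.5
eef_pos: [454.0, -168.7, 22.5]
eef_rot: [3.139, -0.001, 0.002]
wrist_force: [0.4, 0.8, -0.8]
finger_gap: 0.6
```

arm_command(steps=[[0, [1.5, 0, 0], 0], [0, [2.3, 0, 0.3], 0], [0, [1.2, 0, 0.3], 0], [0, [0, 0, 0], 0]])

```text
clock: 41.83
eef_pos: [505.3, -167.0, 15.7]
eef_rot: [3.139, -0.001, 0.002]
wrist_force: [0.5, 0.2, -0.7]
finger_gap: 0.5
```

arm_command(steps=[[0, [0, -0.5, 0], 0], [0, [0, -0.5, 0], 0], [0, [0, -0.2, 0], 0], [0, [0, 0, 0], 0]])

```text
clock: 42.17
eef_pos: [503.2, -154.5, 16.3]
eef_rot: [3.14, -0.0, 0.001]
wrist_force: [-0.3, -0.6, -1.6]
finger_gap: 0.4
```

arm_command(steps=[[0, [0, -0.2, 0], 0], [0, [0, -0.2, 0], 0], [0, [0, -0.1, 0], 0], [0, [0, 0, 0], 0]])

```text
clock: 42.5
eef_pos: [503.6, -150.4, 16.2]
eef_rot: [3.139, -0.0, 0.001]
wrist_force: [-0.1, -2.7, 1.8]
finger_gap: 0.4
```

arm_command(steps=[[0, [0, -0.1, 0], 0], [0, [0, -0.1, 0], 0], [0, [0, -0.1, 0], 0], [0, [0, 0, 0], 0]])

```text
clock: 42.83
eef_pos: [503.8, -150.2, 16.6]
eef_rot: [3.135, -0.002, 0.0]
wrist_force: [-2.9, -23.7, 0.8]
finger_gap: 0.5
```

arm_command(steps=[[0, [0, 1.0, 0], 0], [0, [2.5, 0, 0], 0], [0, [3.5, 0, 0], 0], [0, [3.5, 0, 0], 0], [0, [3.5, 0, 0], 0]])

```text
clock: 43.25
eef_pos: [634.8, -156.9, 16.0]
eef_rot: [3.14, 0.0, 0.0]
wrist_force: [0.3, -0.3, -0.2]
finger_gap: 0.3
```

arm_command(steps=[[0, [0.8, -0.2, 0], 0], [0, [0, -0.3, 0], 0], [0, [0, 0, 0], 0]])

```text
clock: 43.5
eef_pos: [640.9, -151.4, 15.2]
eef_rot: [3.14, 0.001, 0.001]
wrist_force: [-0.6, 0.5, -0.3]
finger_gap: 0.2
```

arm_command(steps=[[0, [0, -0.2, 0], 0], [0, [0, -0.2, 0], 0], [0, [0, -0.1, 0], 0], [0, [0, 0, 0], 0]])

```text
clock: 43.83
eef_pos: [640.7, -150.4, 16.8]
eef_rot: [3.135, -0.001, -0.001]
wrist_force: [-0.4, -17.5, -1.8]
finger_gap: 0.5
```

arm_command(steps=[[0, [0, 0.8, -0.5], 0], [0, [0, 0, -3], 0], [0, [0, 0, -3.5], 0], [0, [0, 0, 0], 0]])

```text
clock: 44.17
eef_pos: [643.5, -155.9, 93.5]
eef_rot: [3.137, -0.009, 0.0]
wrist_force: [0.0, -0.8, 1.0]
finger_gap: 0.3
```

```bash
python3 go.py 453.5 72 86 0.0 9
```

```text
clock 44.17 at [ 643.5 -155.9   93.5] rot [ 3.1372 -0.0091  0.    ] F [ 0.  -0.8  1. ] gap 0.3
rows 9 shift cm [-2.111 -2.533] 0.084 turn 0.0 | total xy tool-now [-19.   -22.79] 0.75 0.0
```

arm_command(steps=[[0, [-2.1, -2.55, 0], 0], [0, [-2.1, -2.55, 0], 0], [0, [-2.1, -2.55, 0], 0], [0, [-2.1, -2.55, 0], 0], [0, [-2.1, -2.55, 0], 0]])

```text
clock: 44.58
eef_pos: [534.5, -26.6, 86.0]
eef_rot: [3.14, -0.0, 0.0]
wrist_force: [-0.1, -0.1, -0.6]
finger_gap: 0.7
```

arm_command(steps=[[0, [-2.1, -2.55, 0], 0], [0, [-2.1, -2.55, 0], 0], [0, [-2.1, -2.55, 0], 0], [0, [-2.1, -2.5, 0], 0], [0, [0, 0, 0], 0]])

```text
clock: 45.0
eef_pos: [448.9, 76.6, 85.8]
eef_rot: [3.14, 0.001, 0.003]
wrist_force: [-0.5, -0.6, 0.6]
finger_gap: 0.5
```

arm_command(steps=[[0, [0, 0, 0], 0]])

```text
clock: 45.08
eef_pos: [451.5, 74.6, 86.1]
eef_rot: [3.14, -0.001, 0.002]
wrist_force: [0.3, -0.3, -0.9]
finger_gap: 0.3
```

```bash
python3 t.py; python3 go.py 453.5 72 16 0.0 4;  python3 wpic.py w19
```

```text
clk 45.08 [451.5  74.6  86.1] r 457.7 az 0.164 tilt 0.002 dir -0.997 rot [ 3.1399e+00 -1.1000e-03  2.4000e-03] j [ 0.085  0.196  1.874 -0.002  1.071  0.083]
clock 45.08 at [451.5  74.6  86.1] rot [ 3.1399e+00 -1.1000e-03  2.4000e-03] F [ 0.3 -0.3 -0.9] gap 0.3
rows 4 shift cm [0.049 0.066] 1.753 turn 0.0006 | total xy tool-now [0.2  0.26] 7.01 0.0024
45.08 [451.5  74.6  86.1] [ 3.1399e+00 -1.1000e-03  2.4000e-03] [ 0.3 -0.3 -0.9] 0.3
```

View pics/w19.png

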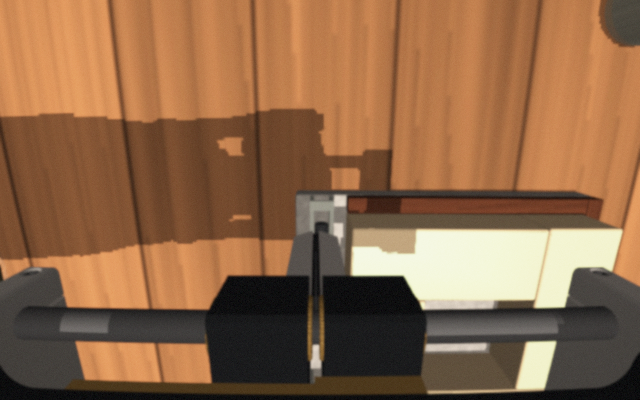

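arm_command(steps=[[0, [0.1, 0, 1.8], 0], [0, [0, 0, 2.2], 0], [0, [0, 0, 1.8], 0], [0, [0, 0, 1], 0], [0, [0, 0, 0], 0]])

```text
clock: 45.55
eef_pos: [452.6, 73.0, 15.8]
eef_rot: [3.139, 0.003, -0.001]
wrist_force: [-0.1, -0.5, -0.2]
finger_gap: 0.2
```

arm_command(steps=[[0, [0, 0.5, 0], 0], [0, [0, 0.6, 0], 0], [0, [0, 0.6, 0], 0], [0, [0, 0.6, 0], 0], [0, [0, 0, 0], 0]])

```text
clock: 45.97
eef_pos: [453.8, 49.7, 18.2]
eef_rot: [3.14, -0.001, -0.0]
wrist_force: [0.1, 0.2, -0.6]
finger_gap: 0.6
```

```bash
python3 t.py; python3 - <<'E'
from h import *
p,d=manip.camera('side'); cv2.imwrite('pics/s20.png',cv2.resize(p[120:290,220:420][:,:,::-1],None,fx=3.5,fy=3.5,interpolation=cv2.INTER_CUBIC))
E
```

```text
clk 45.97 [453.8  49.7  18.2] r 456.6 az 0.109 tilt 0.0024 dir -1.047 rot [ 3.1395e+00 -1.2000e-03 -4.0000e-04] j [ 0.03   0.302  1.928 -0.003  0.91   0.032]
```

View pics/s20.png

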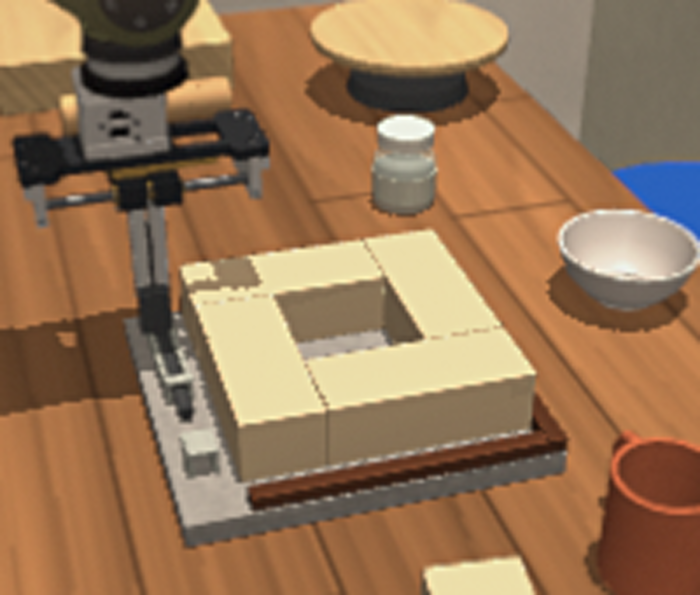

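arm_command(steps=[[0, [0, 1, 0], 0], [0, [0, 1.2, 0], 0], [0, [0, 1.2, 0], 0], [0, [0, 1, 0], 0], [0, [0, 0.5, 0], 0]])

```text
clock: 46.43
eef_pos: [453.4, 0.7, 17.8]
eef_rot: [3.14, -0.0, -0.0]
wrist_force: [0.2, 2.2, 2.6]
finger_gap: 0.7
```

arm_command(steps=[[0, [0, 0.3, 0], 0], [0, [0, 0.3, 0], 0], [0, [0, 0.2, 0], 0], [0, [0, 0, 0], 0]])

```text
clock: 46.77
eef_pos: [453.4, -6.0, 17.7]
eef_rot: [3.14, 0.0, 0.001]
wrist_force: [0.3, 2.0, 1.3]
finger_gap: 0.5
```

arm_command(steps=[[0, [0, 0.2, 0], 0], [0, [0, 0.2, 0], 0], [0, [0, 0.1, 0], 0], [0, [0, 0, 0], 0]])

```text
clock: 47.1
eef_pos: [453.4, -6.4, 17.8]
eef_rot: [-3.136, 0.0, 0.0]
wrist_force: [1.3, 47.3, 5.6]
finger_gap: 0.8
```

arm_command(steps=[[0, [0, 0.2, 0], 0], [0, [0, 0.1, 0], 0], [0, [0, 0.1, 0], 0], [0, [0, 0, 0], 0]])

```text
clock: 47.43
eef_pos: [453.4, -6.7, 17.8]
eef_rot: [-3.13, 0.0, 0.0]
wrist_force: [3.1, 82.7, 8.4]
finger_gap: 0.5
```

arm_command(steps=[[0, [0, -0.7, 0], 0], [0, [0, -1.2, 0], 0], [0, [0, -1, -1], 0], [0, [0, 0, -3], 0], [0, [0, 0, -3.5], 0]])

```text
clock: 47.85
eef_pos: [452.1, 14.6, 92.8]
eef_rot: [3.139, 0.004, 0.002]
wrist_force: [0.4, -0.5, 1.0]
finger_gap: 0.4
```

arm_command(steps=[[0, [1.5, -2, -3.5], 0], [0, [1.5, -2, -3], 0], [0, [1.5, -2, -2], 0], [0, [0, 0, 0], 0], [0, [0, 0, 0], 0]])

```text
clock: 48.27
eef_pos: [498.2, 74.2, 177.3]
eef_rot: [3.139, -0.001, 0.002]
wrist_force: [-0.6, -1.1, -1.2]
finger_gap: 0.4
```

```bash
python3 t.py; python3 wpic.py w21; python3 - <<'E'
from h import *
p,d=manip.camera('side'); cv2.imwrite('pics/s21.png',cv2.resize(p[150:290,240:400][:,:,::-1],None,fx=4.5,fy=4.2,interpolation=cv2.INTER_CUBIC))
E
```

```text
clk 48.27 [498.2  74.2 177.3] r 503.7 az 0.148 tilt 0.0026 dir -1.026 rot [ 3.1393e+00 -1.4000e-03  2.1000e-03] j [ 0.076  0.194  1.647 -0.002  1.299  0.075]
48.27 [498.2  74.2 177.3] [ 3.1393e+00 -1.4000e-03  2.1000e-03] [-0.6 -1.1 -1.2] 0.4
```

View pics/w21.png

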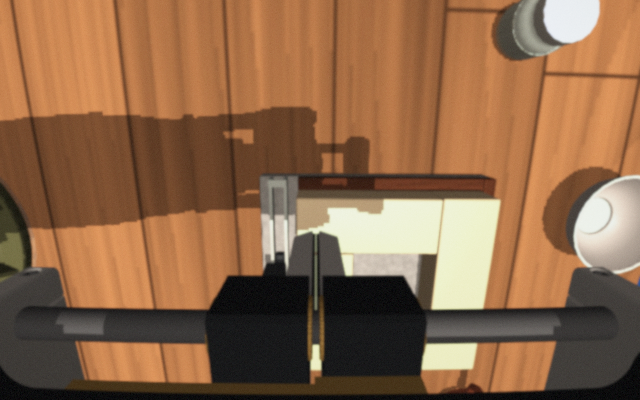

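View pics/s21.png

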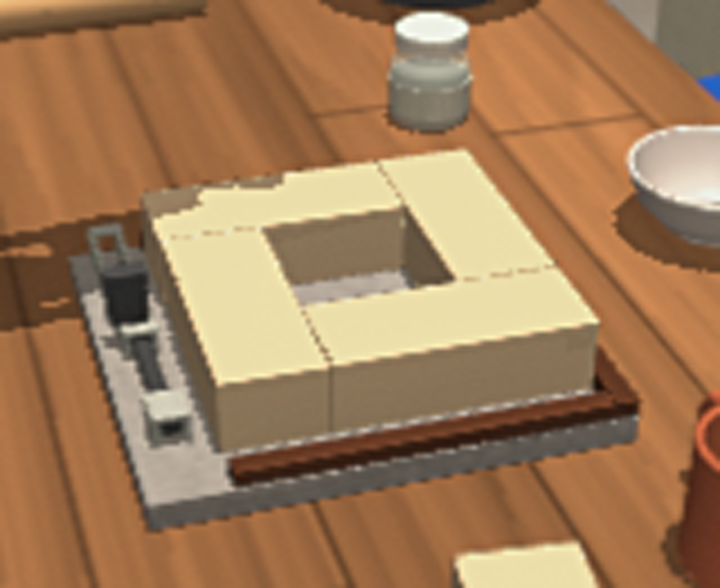

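arm_command(steps=[[0, [1.5, 3, -1], 0], [0, [1.5, 3, -1], 0], [0, [1.5, 3, -1], 0], [0, [1, 2, 0], 0], [0, [0, 0, 0], 0]])

```text
clock: 48.78
eef_pos: [553.2, -40.4, 205.6]
eef_rot: [3.139, 0.002, -0.003]
wrist_force: [-0.2, -0.8, -0.1]
finger_gap: 0.3
```

arm_command(steps=[[0, [0, 0, 0], 0], [0, [0, 0, 0], 0]])

```text
clock: 48.95
eef_pos: [552.1, -36.4, 205.8]
eef_rot: [3.14, 0.002, -0.0]
wrist_force: [-0.4, 0.7, -0.1]
finger_gap: 0.4
```

```bash
python3 t.py; python3 wpic.py w22;python3 - <<'E'
import cv2
p=cv2.imread('pics/w22.png')
cv2.imwrite('pics/w22c.png',cv2.resize(p[30:290,190:500],None,fx=2.5,fy=2.2,interpolation=cv2.INTER_CUBIC))
E
```

```text
clk 48.95 [552.1 -36.4 205.8] r 553.3 az -0.066 tilt 0.0026 dir -2.403 rot [ 3.1399e+00  1.9000e-03 -1.0000e-04] j [-0.131  0.286  1.466 -0.002  1.391 -0.13 ]
48.95 [552.1 -36.4 205.8] [ 3.1399e+00  1.9000e-03 -1.0000e-04] [-0.4  0.7 -0.1] 0.4
```

View pics/w22c.png

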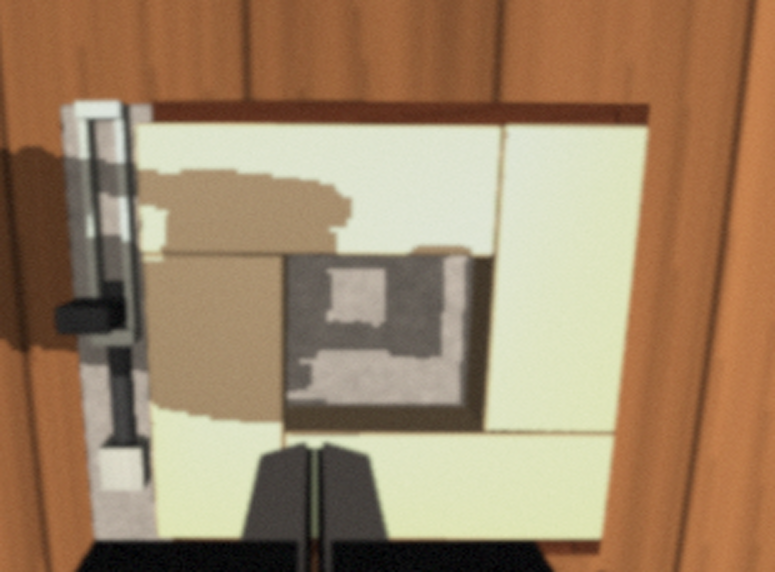

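```bash
python3 - <<'E'
from h import *; import pickle
s,d=pickle.load(open('pics/w22.pkl','rb')); P=cloud('wrist',d,s)
m=(abs(P[...,2]-74)<3)&(P[...,0]<468)&(P[...,0]>435); Q=P[m]; print('tab top',len(Q),Q.min(0).round(1),Q.max(0).round(1))
E
python3 rect.py w22 70 '[(244,86.5),(389,86.5),(387,145),(247,145)]'
python3 - <<'E'
from h import *
p,d=manip.camera('top'); cv2.imwrite('pics/top9.png',p[:,:,::-1])
a=cv2.imread('pics/top0.png')
for n,(u,v,w,h) in dict(off=(395,180,55,45),jar=(215,135,40,40),mug=(375,135,50,45)).items():
    print(n,np.abs(a[v:v+h,u:u+w].astype(int)-p[v:v+h,u:u+w,::-1]).mean().round(2))
E
```

```text
tab top 293 [441.  -30.   71.1] [464.9 -16.1  76.8]
[[479.9, 67.0], [627.2, 67.1], [628.2, 8.2], [480.2, 8.0]] ctr [553.9  37.6] sides [58.9, 147.2, 58.9, 148.0]
long heading 1.5745 jaw yaw 0.0037
long heading 1.5879 jaw yaw 0.0171
off 4.77
jar 5.02
mug 4.53
```

View pics/top9.png

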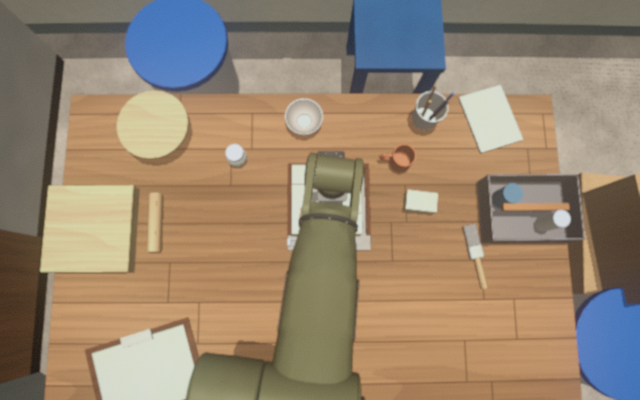

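The tab centre is at y −23, which puts the bolt at about 84–85 mm of travel, and I felt the hard stop. The offcut, jar and mug have not moved, and the tool is clear at z 206. Handing in.

```bash
python3 -c "
from cell import manip
print(manip.sign_off())"
```

```text
the job is handed in; nothing more can be done
None
```

The layer is finished and handed in at about 49 s: the three full bricks lie in the pinwheel with the first, and the bolt is home in its keeper.

**Bricks:** Each was set down on the slab while still gripped, then pressed against its neighbours or kerb. Afterwards I pushed four spots with shut fingers at about 18–40 N:
- the near end of the left brick
- the outer side of the near brick
- the right end of the near brick
- the outer side of the right brick

None of them moved. The contact positions were the same at the left brick's end and the near brick's side (x 465.7), and at the near brick's end and the right brick's side (y −150.4), so the layer is flush.

**Bolt:** It was pushed to its hard stop. The camera puts the tab centre at tray y about 14, which is about 84 mm of the 85 mm travel, within measuring error.

**Other objects:** The last top view shows the offcut, jar and mug unchanged, with the tool well clear of everything.

What went wrong or disagreed:
- **Turn sign:** My first move turned the wrong way and ran the arm to full stretch. The wrist force reached about 102 N with nothing touched, and the tool was left tilted. I straightened it at the inner reach limit.
- **Finger length:** The fingertips measured about 32 mm short of the reported TCP. The first grasp was lifted before the fingers had closed, and the second closed over the brick's top without moving it. All later heights allowed for the difference.
- **Bolt force:** The push against the stop peaked at about 83 N at the wrist, more than needed but under the 120 N limit.
- **Joint appearance:** Thin dark lines remain at the joints in the pictures. I take them for the bricks' edges, because nothing moved when pushed.

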